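# Lock the parts chest and bring back its key

## Task

Lock the small parts chest: turn the key that has been left in its lock clockwise until the bolt is fully out, then turn it back until its nub lies under the notch of the lock's ring, the only place where it comes out. Draw the key out and put it in the grey key tray, never forcing the key in the lock and leaving the other stock where it stands.

Things in the scene. Friction and masses are not known exactly. Their poses are not given: they have to be found in the camera images.
- chest: Fixed grey steel chest, 220 x 180 mm (x, y), 90 mm high, with a square steel lock case 60 x 60 x 28 mm at the middle of its top. Origin: centre of its underside, on the table, z up; the lock's vertical axis runs through it. The bolt slides out of the case to the chest's -y, into an open keeper (30 mm wide, 48 mm from the axis). The lock bears 40 N of contact from the key in all (0.15 N m of turning).
- escutcheon: Fixed dark steel ring on the lock case, round the brass plug: 6 mm thick, radii 12.5 and 26 mm. Origin: on the lock's axis at the ring's underside, 118 mm above the table. Its x axis points along its one notch (7.5 mm wide, out to radius 20.5 mm), 0.2 to 0.5 rad anticlockwise (from above) of the chest's x. The key's nub passes the ring only through this notch, within about 0.08 rad.
- notch (a point): Middle of the ring's notch, at its top face (124 mm above the table), 16.5 mm from the lock's axis.
- key: Loose 60 g key standing in the lock, its nub along the chest's +x at the start. Origin: lower tip of its stem, z up the stem. Steel stem 10 mm thick, z 0 to 28 mm. Nub: 5 mm thick, out to 19 mm from the stem's axis along the key's +x, z 0 to 10 mm. Bow (the grip): black block 30 mm (x) by 9 mm (y), z 28 to 60 mm; pinch it across the 9 mm. Seated, its tip is 104 mm above the table.
- bow (a point): Middle of the key's bow, on the stem's axis, 44 mm above the tip. With the key seated the bow stands 8 to 40 mm above the ring. Turned away from the notch, the key can be lifted 4 mm before its nub meets the ring; in the notch it is free after a lift of 20 mm.
- plug (a joint): Turn of the brass plug, which the key turns with up to 0.2 rad of play: 0 at the start, growing clockwise seen from above, limits -1.0 and 1.5 rad. It turns easily (0.02 N m). The nub meets the bolt at 0.05 to 0.4 rad and has it at its end stop at 0.35 to 0.9 rad (differs from chest to chest), where the key suddenly turns hard. The notch is at -0.2 to -0.5.
- bolt (a joint): Travel of the bolt out of the lock case: 0 drawn in, 0.006 m (hard end stop) fully out. The key's nub pushes it against about 2 N of friction; it stays where it is left and is not drawn back when the key turns back. Where its seat lies in the case differs by up to 3 mm either way and cannot be seen.
- bolt_end (a point): Middle of the steel bolt's free end (16 mm wide, 12 mm high), 107 mm above the table, near the case's -y side; it moves with the bolt.
- tray: Fixed open grey plastic tray 120 x 110 mm (x, y), 20 mm high, walls 4 mm and floor about 4 mm thick. Origin: centre of its underside; z up. The key may lie or stand in it any way.
- oil_bottle: Bystander: green oil bottle, 72 mm diameter, 190 mm high, standing loose. Origin: centre of its underside.
- carton: Bystander: small cardboard carton 90 x 130 x 75 mm, loose. Origin: centre of its underside.
- filter: Bystander: dark steel oil filter can, 68 mm diameter, 82 mm high, loose. Origin: centre of its underside.
Mind the look-alikes: they are no part of the job. Several things have the shape of the tray; the one meant has the colours described above.

How it is judged (in metres and radians):
On the way, in this order (a step that is already met when the one before it is completed fails the run):
1. with the key in the lock, the bolt is turned fully out (5.2 mm or more of its 6 mm) (z of key in the frame of chest below 0.112 m and value of joint bolt above 0.0052 m and value of joint plug above 0.2 rad), for 0.2 s.
2. the key, still in the lock, is turned back under the notch (within 0.12 rad) (z of key in the frame of chest below 0.112 m and angle between the x axis of key and the x axis of escutcheon, either way round below 0.12 rad), for 0.1 s.
3. the key is drawn out through the notch (z of key in the frame of escutcheon above 0.008 m and value of joint bolt above 0.0052 m), for 0.1 s.
At the end, for the whole second after the job is handed in: The bolt is 5.2 mm or more out (of 6 mm) and the key rests in the tray, lying or standing: its tip and the middle of its bow both inside the tray's walls, the bow's middle less than 55 mm above the tray's underside, released (x of key in the frame of tray between -0.056 and 0.056 m and y of key in the frame of tray between -0.051 and 0.051 m and x of bow in the frame of tray between -0.056 and 0.056 m and y of bow in the frame of tray between -0.051 and 0.051 m and z of bow in the frame of tray below 0.055 m and linear speed of key below 0.02 m/s and value of joint bolt above 0.0052 m); the robot touches nothing.
It fails at once if the key is forced: more than 40 N in all between the key and the chest's lock (contact force between key and chest above 40 N).
It fails at once if the key is forced against the ring with more than 25 N (contact force between key and escutcheon above 25 N).
It fails at once if the oil bottle is pushed more than 30 mm or tipped (distance of oil_bottle from where it was at the start of the episode above 0.03 m or angle between oil_bottle's own z axis and vertical above 0.5 rad).
It fails at once if the carton is pushed more than 30 mm or tipped (distance of carton from where it was at the start of the episode above 0.03 m or angle between carton's own z axis and vertical above 0.5 rad).
It fails at once if the filter is pushed more than 30 mm or tipped (distance of filter from where it was at the start of the episode above 0.03 m or angle between filter's own z axis and vertical above 0.5 rad).
It also fails if it takes over 70 s, if anything falls off the work surface, if the arm or the gripper's body presses on something with over 40 N, if the wrist force passes 120 N, or if a joint passes its speed limit or range.

## Robot

A 6-joint arm with a two-finger parallel gripper is mounted at the origin on the work surface. World frame = base frame: x ahead of the robot, y to its left, z up, the work surface at z = 0. Lengths are in mm, angles in rad, forces in N, time in s.
With the tool pointing down it reaches from about 375 to 975 mm from the base axis. Payload 3.8 kg.
Tool frame: the origin (TCP) lies midway between the tips of the shut fingers; the grasp point (between the pads) lies 19 mm behind it (arm.grip_depth is the distance from the TCP to the grasp point, in mm); z points along the fingers, y is the direction in which the jaws open and shut (so a half turn about z gives the same grasp; the last joint's range is limited). The gripper opens to 88 mm and grips with 3 to 60 N. Pads are 18 mm wide; open, the fingers measure 123 mm over their backs; the gripper's body (75 mm by 187 mm) begins 45 mm behind the grasp point.
Start: joints at [1.097, 0.264, 1.604, -0, 1.274, -0.037], TCP at [285.55, 611.62, 238.706] pointing down, gripper open.
Joint ranges: [-2.63, 2.63], [-0.94, 2.18], [0.31, 2.57], [-1.31, 4.45], [0, 2.66], [-2.55, 2.55]. Speed limits (rad/s): [2.57, 2.57, 3.14, 3.14, 3.14, 3.14].

## Interface

Orientations are given as a rotation vector (axis times angle).
In Python, from cell import arm, read_camera, finder gives the robot as it stands.
- The arm moves only by the shell command python3 -m creep 'ROWS'. ROWS is JSON, a list of rows, each an object with "twist": the turn, a rotation vector about the world's x, y, z in rad, a list of three; "offset": the shift along the world's x, y, z in mm, a list of three; "grip": the opening, from 0 (shut) to 1 (fully open). In form: [{"twist": [rx, ry, rz], "offset": [x, y, z], "grip": grip}, ...]. A call has 1 to 10 rows; each row shifts and turns the commanded pose from where the row before left it; what a row does not reach is not made up. A row lasts 1/12 s, in which the tool goes at most 41.7 mm and 7.16 degrees, less where a joint would pass 70% of its speed; a pose out of reach is approached as far as the arm can. A call is refused whole if a number of a shift passes 41.7 or a number of a turn 0.125, either way. A call with a gripper value outside its range is refused whole. The fingers move at their own pace and stop on an object; the grip force is fixed at half the most. Time passes only in rows, so rows that do not move let the fingers close. It gives the time, the measured TCP pose, the force and the opening at its end, in the units of the state.
- arm.sense(): the state, without advancing time (a new reading comes with each control period).
- read_camera(name): name is "scene" or "top" or "wrist"; returns a dict with "image" (384x512x3 uint8, red, green, blue), "depth" (384x512 float32, mm along the optical axis (not along the pixel's ray), 0 where there is no reading), "mtx" (3x3 intrinsics, pixels), "R" (3x3) and "t" (3): a world point X has camera coordinates R X + t; the wrist camera has in their place "tool_from_camera" (4x4, takes a point from camera to tool coordinates, whose origin is the TCP and whose axes are the flange's). Camera axes: x right, y down, z forward; pixel columns grow to the right and rows downward; lengths in mm; the calibration is good to about 2 mm. A picture is of the moment at which its call begins: read the wrist's pose just before it.
- arm.job_done(): hands the job in, once; it reports no verdict.
Trained networks look in a picture, given as the dict that the camera call returned (one of the last four; its "shot" number tells which), for a name from the list of things; names that differ only in an ending like _2 or _b are one class to them, and where a whole thing is asked for, a point or a joint stands for the part that bears it (a point fixed in the world has none). Each returns a list of dicts, best first, with "score" (0 to 1); they miss things now and then, are a little off and sometimes report something else, mostly with a low value. They report only what shows in the picture. A call takes as long as a camera call. They do not tell look-alikes from the thing itself.
- finder.silhouettes(picture, label): "region" (384x512 bool, what is visible of it) and "point" ([row, column] in pixels, amid what is visible of it).
The state is a dict: "time": time; "joint_pos": joint angles; "qvel": joint speeds; "tau": joint torques, N m; "eef_pos": TCP position; "ee_rot": TCP orientation; "wrist_force": force on the tool from outside, world axes, zero at the start; "torque": the same for the moment, N m; "opening": finger opening in mm.
Only numpy, scipy, OpenCV 4.12 (cv2) and the standard library are available. Lean on these libraries where they do the work, as an engineer would, in place of code of your own. Each camera call takes 0.05 s, during which the arm holds its last target.

## Working session

There is one attempt and no reset: what is moved stays moved. The work goes in short steps, Python scripts to look and compute and a shell command to move; the robot and the scene stay as the last step left them, time stands still between calls to the robot, and variables do not carry over. Pictures are saved under pics/ and viewed, and the job is handed in when it is done.

```bash
mkdir -p pics; ls; cat > h.py <<'E'
import numpy as np, cv2
from cell import arm, read_camera, finder
from scipy.spatial.transform import Rotation as Ro
def save(img,name,scale=1.5):
    cv2.imwrite('pics/'+name,cv2.resize(img[:,:,::-1],None,fx=scale,fy=scale,interpolation=cv2.INTER_CUBIC))
def cam_RT(p,s=None):
    if 'R' in p: return np.array(p['R']),np.array(p['t'])
    T=np.array(p['tool_from_camera']); Rw=Ro.from_rotvec(s['ee_rot']).as_matrix()
    Rc=Rw@T[:3,:3]; tc=Rw@T[:3,3]+np.array(s['eef_pos'])
    return Rc.T,-Rc.T@tc
def world(p,r,c,d,s=None):
    R,t=cam_RT(p,s); K=np.array(p['mtx'])
    r=np.asarray(r,float);c=np.asarray(c,float);d=np.asarray(d,float)
    X=np.stack([(c-K[0,2])/K[0,0]*d,(r-K[1,2])/K[1,1]*d,d],-1)
    return (X-t)@R
def proj(p,X,s=None):
    R,t=cam_RT(p,s);K=np.array(p['mtx']);Y=np.atleast_2d(X)@R.T+t
    u=Y@K.T;return u[:,:2]/u[:,2:]
E
python3 - <<'E'
from h import *
s=arm.sense();print(s)
for n in ['scene','top','wrist']:
    s=arm.sense();p=read_camera(n);save(p['image'],n+'0.png')
    for l in ['chest','key','escutcheon','tray','oil_bottle','carton','filter','bolt']:
        for q in finder.silhouettes(p,l):
            if q['score']<.3: continue
            m=q['region']&(p['depth']>0);rr,cc=np.nonzero(m)
            if len(rr)==0: continue
            w=world(p,rr,cc,p['depth'][rr,cc],s)
            print(n,l,round(q['score'],2),np.round(q['point']),np.round(np.median(w,0)),np.round(np.percentile(w,[2,98],axis=0)).tolist(),len(rr))
E
```

```text
pics
{'time': 0.0, 'joint_pos': array([ 1.09707343e+00,  2.64792671e-01,  1.60530115e+00, -1.59073848e-05,
        1.27370618e+00, -3.68817401e-02]), 'qvel': array([-0.00050125,  0.00019266,  0.00052948, -0.00021685,  0.00015604,
        0.00013443]), 'tau': array([-1.71823285e-03, -5.02097690e+01, -3.56876028e+01,  7.26843160e-02,
        2.93177145e-02, -2.00594714e-04]), 'eef_pos': array([285.26327421, 611.00908715, 237.40071641]), 'ee_rot': array([-0.68062026, -3.06642127,  0.00336035]), 'wrist_force': array([-0.0566613 ,  0.7669514 , -0.03463012]), 'torque': array([0.00847427, 0.00063375, 0.00809623]), 'opening': 88.12530118645209}
scene chest 0.66 [168. 268.] [543. 159.  89.] [[414.0, 89.0, 10.0], [631.0, 274.0, 118.0]] 4603
scene key 0.54 [149. 272.] [518. 184. 152.] [[502.0, 180.0, 121.0], [531.0, 192.0, 167.0]] 93
scene escutcheon 0.58 [152. 266.] [524. 176. 123.] [[495.0, 161.0, 117.0], [539.0, 206.0, 128.0]] 98
scene tray 0.92 [251. 100.] [ 365. -340.    5.] [[308.0, -392.0, -1.0], [428.0, -285.0, 22.0]] 1661
scene tray 0.87 [250. 175.] [ 517. -183.    5.] [[454.0, -240.0,
[... 497 characters left out ...]
[537.0, 210.0, 129.0]] 181
top tray 0.82 [260. 389.] [ 365. -340.    5.] [[309.0, -391.0, 0.0], [425.0, -282.0, 22.0]] 1545
top tray 0.56 [214. 335.] [ 518. -183.    5.] [[457.0, -239.0, -0.0], [579.0, -123.0, 22.0]] 1470
top oil_bottle 0.75 [120. 245.] [775.  91. 130.] [[755.0, 60.0, 6.0], [813.0, 124.0, 193.0]] 699
top carton 0.8 [124. 333.] [ 775. -156.   76.] [[728.0, -225.0, 8.0], [829.0, -92.0, 80.0]] 1629
top carton 0.68 [215. 222.] [516. 185.  91.] [[410.0, 97.0, 86.0], [622.0, 273.0, 120.0]] 4633
top filter 0.61 [214. 122.] [521. 449.  77.] [[490.0, 428.0, 9.0], [552.0, 486.0, 84.0]] 569
wrist filter 0.71 [370. 229.] [494. 478.  70.] [[484.0, 442.0, 43.0], [524.0, 497.0, 81.0]] 1397
```

View pics/scene0.png

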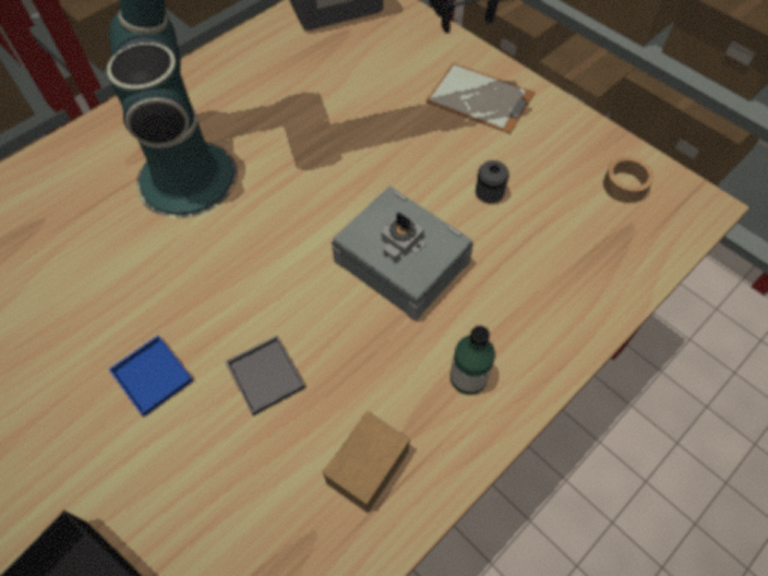

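View pics/top0.png

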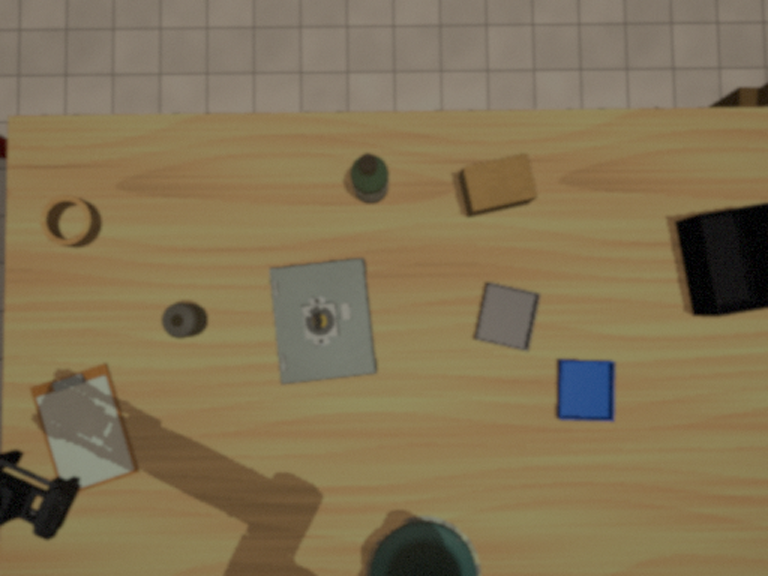

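The tray class shows twice in the scene picture: the blue one at (row 251, col 100) and the grey one at (250, 175). The grey one is the target. The chest with the key is at about (168, 268). I'll check the choice in a crop and get the geometry.

```bash
python3 - <<'E'
from h import *
s=arm.sense();print(np.round(Ro.from_rotvec(s['ee_rot']).as_matrix(),3))
w=read_camera('wrist');print(np.round(w['tool_from_camera'],3),w['mtx'])
p=read_camera('top')
a=cv2.resize(p['image'][180:310,290:430],None,fx=2.8,fy=2.8,interpolation=2);b=cv2.resize(p['image'][170:260,170:260],None,fx=4.04,fy=4.04,interpolation=2)
save(np.hstack([a,b]),'crop0.png',1)
for l,zlo,zhi,i in [('chest',82,98,0),('tray',-3,30,0),('tray',-3,30,1)]:
    q=finder.silhouettes(p,l)[i];rr,cc=np.nonzero(q['region']&(p['depth']>0));X=world(p,rr,cc,p['depth'][rr,cc])
    X=X[(X[:,2]>zlo)&(X[:,2]<zhi)]
    print(l,cv2.minAreaRect(X[:,:2].astype(np.float32)),p['image'][q['region']].mean(0))
E
```

```text
[[-0.906  0.423  0.   ]
 [ 0.423  0.906  0.   ]
 [-0.     0.    -1.   ]]
[[ 1.00000e-03 -9.47000e-01 -3.22000e-01  8.33960e+01]
 [ 1.00000e+00  1.00000e-03 -0.00000e+00 -4.75000e-01]
 [ 0.00000e+00 -3.22000e-01  9.47000e-01 -1.46198e+02]
 [ 0.00000e+00  0.00000e+00  0.00000e+00  1.00000e+00]] [[338.23457901   0.         255.94530343]
 [  0.         338.23457901 193.51676212]
 [  0.           0.           1.        ]]
chest ((516.2582397460938, 186.50091552734375), (220.3532257080078, 179.89926147460938), 5.62933874130249) [114.98375185 116.1943448  104.13504959]
tray ((520.4844360351562, -184.6232452392578), (116.59864044189453, 121.40752410888672), 76.19766998291016) [106.79550399 100.09209572  91.54387237]
tray ((366.2402038574219, -336.10858154296875), (110.8155517578125, 125.34954071044922), 88.53580474853516) [ 44.86247544  74.03929273 123.54223969]
```

View pics/crop0.png

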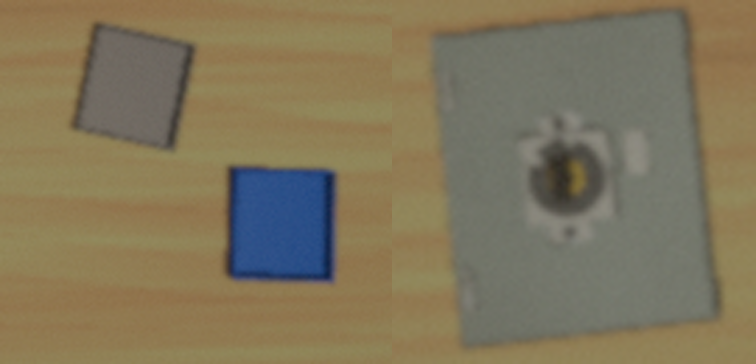

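The left crop shows the grey tray and the blue look-alike. The right crop shows the chest, with the keeper on the world -y side and the black bow over the ring. The grey tray stays the choice, so I'm moving the wrist camera above the lock.

```bash
python3 -m creep '[{"twist":[0,0,0.05],"offset":[10,-20,2],"grip":1},{"twist":[0,0,0.06],"offset":[20,-37,2],"grip":1},{"twist":[0,0,0.06],"offset":[20,-37,2],"grip":1},{"twist":[0,0,0.06],"offset":[20,-37,2],"grip":1},{"twist":[0,0,0.06],"offset":[20,-37,2],"grip":1},{"twist":[0,0,0.06],"offset":[20,-37,2],"grip":1},{"twist":[0,0,0.06],"offset":[20,-37,2],"grip":1},{"twist":[0,0,0.06],"offset":[20,-37,0],"grip":1},{"twist":[0,0,0.06],"offset":[20,-37,0],"grip":1},{"twist":[0,0,0],"offset":[20,-37,0],"grip":1}]' && python3 -m creep '[{"twist":[0,0,0],"offset":[20,-37,0],"grip":1},{"twist":[0,0,0],"offset":[20,-35,0],"grip":1},{"twist":[0,0,0],"offset":[0,0,0],"grip":1},{"twist":[0,0,0],"offset":[0,0,0],"grip":1},{"twist":[0,0,0],"offset":[0,0,0],"grip":1}]'
cat > look.py <<'E'
from h import *
import sys
tag=sys.argv[1]
s=arm.sense();p=read_camera('wrist');save(p['image'],tag+'.png')
print(s['time'],np.round(s['eef_pos'],1),np.round(s['joint_pos'],2),np.round(Ro.from_rotvec(s['ee_rot']).as_matrix(),3).tolist())
np.savez(tag+'.npz',depth=p['depth'],image=p['image'],K=p['mtx'],RT=np.c_[cam_RT(p,s)])
for l in sys.argv[2:]:
    for q in finder.silhouettes(p,l):
        if q['score']<.3: continue
        rr,cc=np.nonzero(q['region']&(p['depth']>0))
        if len(rr)==0: continue
        w=world(p,rr,cc,p['depth'][rr,cc],s)
        print(l,round(q['score'],2),np.round(q['point']),np.round(np.median(w,0)),np.round(np.percentile(w,[2,98],axis=0)).tolist(),len(rr))
E
python3 look.py w1 key escutcheon chest bolt bow
```

```text
time: 2.43
eef_pos: [474.4, 260.1, 253.0]
ee_rot: [-0.151, 3.137, 0.001]
wrist_force: [0.1, 0.2, -0.1]
opening: 87.7
time: 2.85
eef_pos: [513.4, 190.4, 252.6]
ee_rot: [0.145, -3.138, -0.001]
wrist_force: [-0.7, -0.4, -0.3]
opening: 88.1
2.85 [513.4 190.4 252.6] [ 0.31  0.01  1.86  0.    1.27 -1.35] [[-0.996, -0.092, -0.0], [-0.092, 0.996, 0.001], [0.0, 0.001, -1.0]]
key 0.56 [192. 251.] [509. 187. 164.] [[499.0, 182.0, 138.0], [527.0, 192.0, 165.0]] 537
escutcheon 0.64 [170. 251.] [508. 183. 124.] [[490.0, 163.0, 122.0], [535.0, 212.0, 126.0]] 1898
chest 0.96 [145. 253.] [487. 186.  90.] [[405.0, 99.0, 85.0], [617.0, 274.0, 119.0]] 40761
bow 0.93 [193. 254.] [510. 188. 164.] [[499.0, 183.0, 137.0], [527.0, 192.0, 165.0]] 517
```

View pics/w1.png

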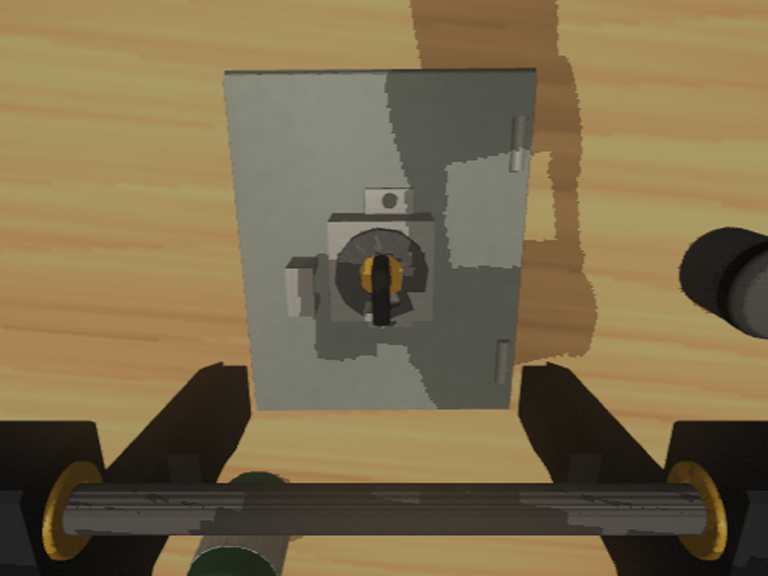

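The wrist view has +x down and +y right. The key's black bow is at about (380, 290), the ring centre at about (382, 273), the notch at lower right near (402, 300), and the bolt and keeper are on the left. Next I rectify at ring height to measure the angles.

```bash
cat > rect.py <<'E'
from h import *
import sys
tag=sys.argv[1];cx,cy=float(sys.argv[2]),float(sys.argv[3])
d=np.load(tag+'.npz');RT=d['RT'];K=d['K'];im=d['image'];dep=d['depth']
def rect(z,half,sc):
    n=int(2*half*sc);u=np.arange(n)/sc-half
    # row -> +x down, col -> +y right
    X=np.stack(np.broadcast_arrays(cx+u[:,None],cy+u[None,:],z),-1).reshape(-1,3)
    Y=X@RT[:,:3].T+RT[:,3];q=Y@K.T;q=(q[:,:2]/q[:,2:]).astype(np.float32).reshape(n,n,2)
    return cv2.remap(im,q[...,0],q[...,1],cv2.INTER_CUBIC)
a=rect(124,35,5.5);b=rect(164,35,5.5)
cv2.imwrite('pics/'+tag+'r.png',np.hstack([a,b])[:,:,::-1])
rr,cc=np.nonzero(dep>0);D=dep[rr,cc]
Y=np.stack([(cc-K[0,2])/K[0,0]*D,(rr-K[1,2])/K[1,1]*D,D],-1);W=(Y-RT[:,3])@RT[:,:3]
near=np.hypot(W[:,0]-cx,W[:,1]-cy)<45
def rep(n,m):
    P=W[m];print(n,m.sum(),np.round(P.mean(0),1) if m.any() else '', cv2.minAreaRect(P[:,:2].astype(np.float32)) if m.sum()>5 else '')
rep('bowtop',near&(W[:,2]>160)&(W[:,2]<170))
rep('ring',near&(W[:,2]>122)&(W[:,2]<127)&(np.hypot(W[:,0]-cx,W[:,1]-cy)<30))
rep('case',near&(W[:,2]>114)&(W[:,2]<127))
rep('chest',(np.abs(W[:,0]-cx)<140)&(np.abs(W[:,1]-cy)<130)&(W[:,2]>85)&(W[:,2]<96))
m=near&(W[:,2]>160)&(W[:,2]<170);P=W[m][:,:2];
if m.any():
    e=np.linalg.svd(P-P.mean(0))[2][0];print('bow dir',np.arctan2(e[1],e[0])%np.pi, 'z',np.median(W[m][:,2]))
E
python3 rect.py w1 516 186.5
```

```text
bowtop 463 [513.  187.6 163.7] ((513.9496459960938, 187.5446014404297), (29.955772399902344, 8.890360832214355), 5.455127716064453)
ring 2189 [510.8 186.5 124.1] ((513.3772583007812, 187.61143493652344), (50.967247009277344, 51.90283203125), 3.283263683319092)
case 4185 [511.  185.5 121.2] ((514.6740112304688, 179.61087036132812), (60.2535400390625, 76.08484649658203), 5.407400608062744)
chest 36544 [498.8 186.8  90.3] ((513.7757568359375, 187.4840087890625), (218.76712036132812, 179.33609008789062), 5.701121807098389)
bow dir 0.11380934954335462 z 163.8587778843581
```

View pics/w1r.png

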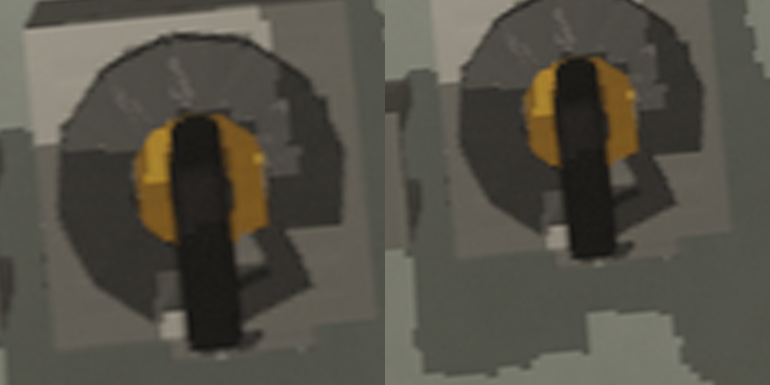

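```bash
cat > hm.py <<'E'
from h import *
import sys
from scipy.interpolate import griddata
tag=sys.argv[1];cx,cy=float(sys.argv[2]),float(sys.argv[3])
d=np.load(tag+'.npz');RT=d['RT'];K=d['K'];dep=d['depth'];im=d['image']
rr,cc=np.nonzero(dep>0);D=dep[rr,cc]
Y=np.stack([(cc-K[0,2])/K[0,0]*D,(rr-K[1,2])/K[1,1]*D,D],-1);W=(Y-RT[:,3])@RT[:,:3]
m=np.hypot(W[:,0]-cx,W[:,1]-cy)<45
g=np.arange(-32,32,.2)
GX,GY=np.meshgrid(cx+g,cy+g,indexing='ij')
H=griddata(W[m][:,:2],W[m][:,2],(GX,GY),method='nearest')
v=np.clip((H-112)/14*255,0,255).astype(np.uint8)
v=cv2.applyColorMap(v,cv2.COLORMAP_JET)
C=np.zeros((*GX.shape,3),np.uint8)
idx=griddata(W[m][:,:2],np.nonzero(m)[0],(GX,GY),method='nearest').astype(int)
C=im[rr[idx],cc[idx]][:,:,::-1].copy()
for A in (v,C):
    o=(160,160)
    for a in (0.098,0.298,0.598):
        cv2.line(A,o,(int(160+130*np.sin(a)),int(160+130*np.cos(a))),(255,255,255),1)
    for r in (12.5,20.5,26): cv2.circle(A,o,int(r*5),(255,255,255),1)
C=cv2.resize(np.hstack([v,C]),None,fx=1.2,fy=1.2);cv2.imwrite('pics/'+tag+'h.png',C)
E
python3 hm.py w1 513.8 187.5
```

```text
(no output)
```

View pics/w1h.png

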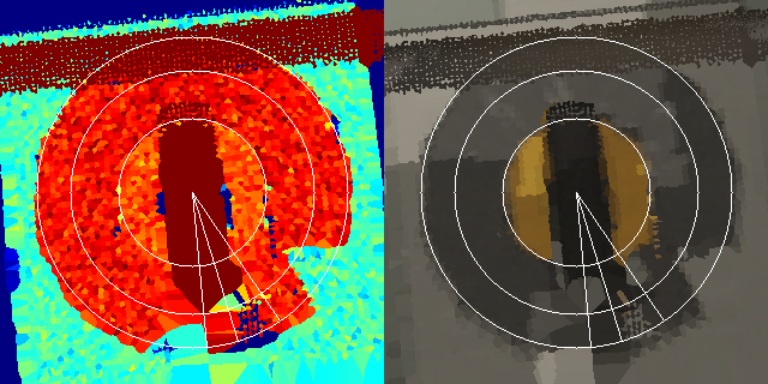

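The depth map shows the ring at about 124 mm and the bow top at 164 mm. The notch seems to lie near 0.45 rad in the world, but the bow hides it. I'll take a second view from the +x/+y side.

```bash
python3 -m creep '[{"twist":[0,0,0],"offset":[12,17,-5],"grip":1},{"twist":[0,0,0],"offset":[25,25,-10],"grip":1},{"twist":[0,0,0],"offset":[25,25,-10],"grip":1},{"twist":[0,0,0],"offset":[13,13,-5],"grip":1},{"twist":[0,0,0],"offset":[0,0,0],"grip":0.6},{"twist":[0,0,0],"offset":[0,0,0],"grip":0.6},{"twist":[0,0,0],"offset":[0,0,0],"grip":0.6}]'
python3 look.py w2 key escutcheon; python3 rect.py w2 513.8 187.5;python3 hm.py w2 513.8 187.5
```

```text
time: 3.73
eef_pos: [587.7, 270.3, 222.5]
ee_rot: [0.148, -3.137, 0.001]
wrist_force: [-0.3, 0.4, 0.1]
opening: 70.3
3.7333 [587.7 270.3 222.5] [ 0.39  0.22  1.69 -0.    1.24 -1.27] [[-0.996, -0.094, -0.001], [-0.094, 0.996, -0.001], [0.001, -0.001, -1.0]]
key 0.62 [ 83. 134.] [514. 191. 160.] [[500.0, 184.0, 113.0], [529.0, 193.0, 165.0]] 1699
escutcheon 0.7 [ 75. 162.] [508. 195. 124.] [[490.0, 163.0, 120.0], [537.0, 213.0, 126.0]] 2589
escutcheon 0.45 [ 82. 137.] [514. 191. 160.] [[500.0, 184.0, 113.0], [529.0, 193.0, 165.0]] 1707
bowtop 870 [513.9 188.6 163.6] ((514.4357299804688, 188.1280975341797), (29.5313720703125, 9.497502326965332), 5.876663684844971)
ring 2853 [510.8 191.2 124.1] ((514.3260498046875, 187.480224609375), (51.99391555786133, 52.40858459472656), 27.517780303955078)
case 6167 [512.5 189.6 120.9] ((515.1732177734375, 180.33090209960938), (59.871788024902344, 75.36969757080078), 5.57765531539917)
chest 37162 [535.  193.4  90.4] ((539.5181274414062, 190.37704467773438), (166.38255310058594, 179.15586853027344), 5.644541263580322)
bow dir 0.095035184170127 z 163.78411190419706
```

View pics/w2h.png

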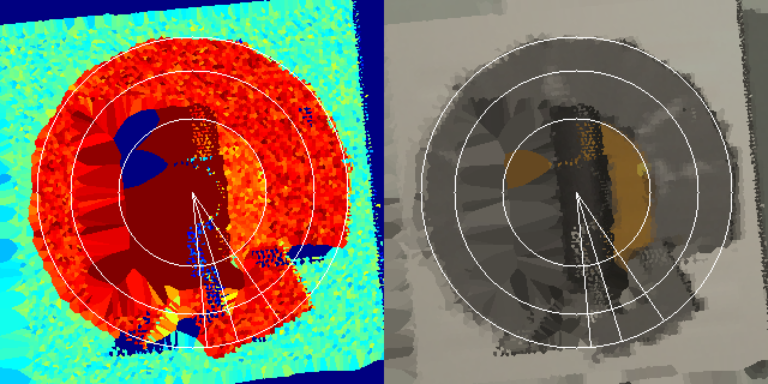

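View pics/w2r.png

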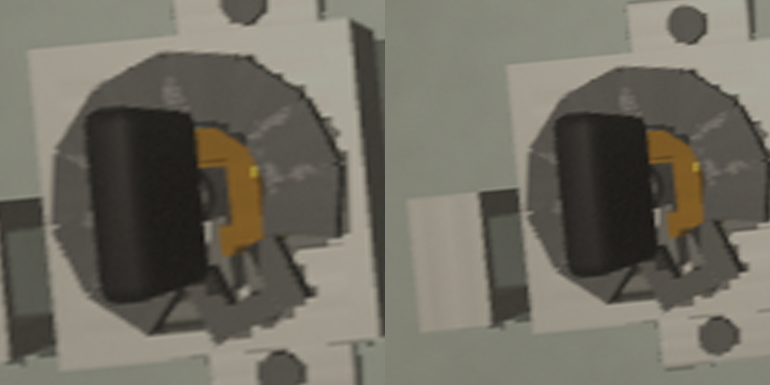

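```bash
cat > zoom.py <<'E'
from h import *
import sys
tag=sys.argv[1];cx,cy=map(float,sys.argv[2:4]);angs=[float(a) for a in sys.argv[4:]]
d=np.load(tag+'.npz');RT=d['RT'];K=d['K'];im=d['image']
sc=13;z=124
u=np.arange(0,30,1/sc);ux=np.arange(-4,26,1/sc)
X=np.stack(np.broadcast_arrays(cx+u[:,None],cy+ux[None,:],z),-1)
sh=X.shape[:2];Y=X.reshape(-1,3)@RT[:,:3].T+RT[:,3];q=Y@K.T;q=(q[:,:2]/q[:,2:]).astype(np.float32).reshape(*sh,2)
A=cv2.remap(im,q[...,0],q[...,1],cv2.INTER_CUBIC)[:,:,::-1].copy();A=cv2.convertScaleAbs(A,alpha=1.6)
B=A.copy()
for a,c in zip(angs,[(0,0,255),(0,255,0),(255,0,0)]):
    e=np.array([np.cos(a),np.sin(a)]);n=np.array([-e[1],e[0]])
    P=[e*12.5+n*3.75,e*20.5+n*3.75,e*20.5-n*3.75,e*12.5-n*3.75]
    cv2.polylines(B,[np.int32([[ (p[1]+4)*sc,p[0]*sc] for p in P])],True,c,1)
cv2.imwrite('pics/'+tag+'z.png',np.hstack([A,B]))
E
python3 zoom.py w2 514 187.6 0.35 0.45 0.55
```

```text
(no output)
```

View pics/w2z.png

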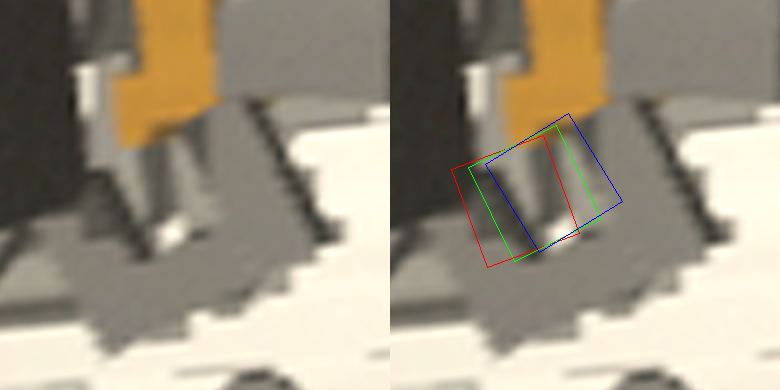

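The pocket is now visible: its left wall runs (110,170)→(150,250) and its outer edge is centred near (182,237) in the zoom. That puts the notch at about 0.49 rad world, or about 0.39 rad from the chest's x. The two views agree on the bow: centre ≈ (514, 187.8), top at 163.7 mm, direction ≈ 0.10 rad. Moving above it.

```bash
python3 -m creep '[{"twist":[0,0,0],"offset":[-15,-15,0],"grip":0.4},{"twist":[0,0,0],"offset":[-25,-28,0],"grip":0.4},{"twist":[0,0,0],"offset":[-20,-25,0],"grip":0.4},{"twist":[0,0,0.004],"offset":[-13.7,-14.6,0],"grip":0.4},{"twist":[0,0,0],"offset":[0,0,-12],"grip":0.4},{"twist":[0,0,0],"offset":[0,0,-15],"grip":0.4},{"twist":[0,0,0],"offset":[0,0,-5],"grip":0.4},{"twist":[0,0,0],"offset":[0,0,0],"grip":0.4},{"twist":[0,0,0],"offset":[0,0,0],"grip":0.4}]'
python3 look.py w3 key; python3 rect.py w3 513.8 187.5 | grep -v chest
```

```text
time: 4.63
eef_pos: [514.9, 187.9, 190.4]
ee_rot: [0.153, -3.137, 0.0]
wrist_force: [0.6, 0.2, 1.0]
opening: 35.2
4.6333 [514.9 187.9 190.4] [ 0.3   0.06  1.93  0.    1.15 -1.36] [[-0.995, -0.097, -0.0], [-0.097, 0.995, -0.0], [0.0, -0.0, -1.0]]
key 0.7 [222. 257.] [508. 187. 164.] [[499.0, 182.0, 136.0], [527.0, 192.0, 165.0]] 938
bowtop 747 [512.5 187.5 163.7] ((513.677001953125, 187.63424682617188), (29.500198364257812, 9.01818561553955), 5.557810306549072)
ring 3438 [510.6 186.6 124.1] ((513.7531127929688, 187.71534729003906), (52.01947784423828, 51.47892379760742), 88.59788513183594)
case 6426 [510.  186.  121.3] ((514.7530517578125, 180.17384338378906), (60.30148696899414, 75.06522369384766), 5.645232677459717)
bow dir 0.09932289489124185 z 163.84354720196907
```

View pics/w3.png

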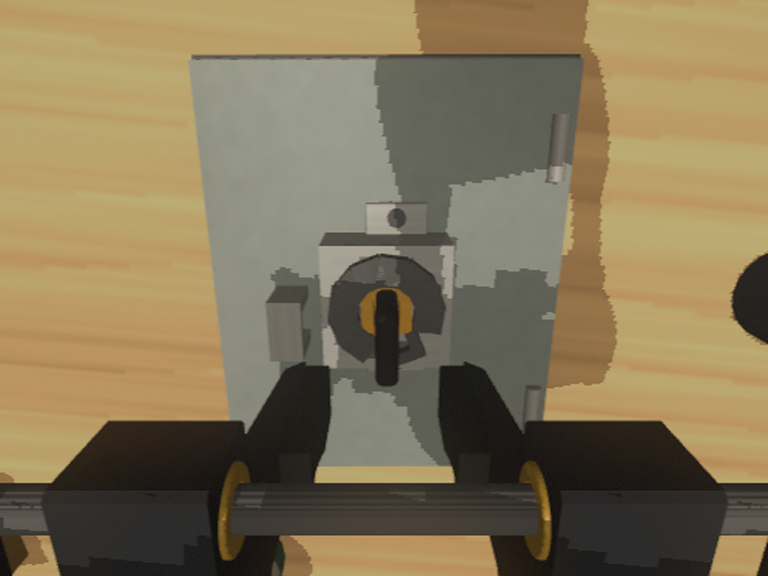

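The fingers straddle the bow (bow at column 386, finger gap 330–440), so I descend and close.

```bash
python3 -m creep '[{"twist":[0,0,0],"offset":[-0.5,-0.1,-8],"grip":0.4},{"twist":[0,0,0],"offset":[-0.5,-0.1,-15],"grip":0.4},{"twist":[0,0,0],"offset":[0,0,-15],"grip":0.4},{"twist":[0,0,0],"offset":[0,0,-13],"grip":0.4},{"twist":[0,0,0],"offset":[0,0,-8],"grip":0.4},{"twist":[0,0,0],"offset":[0,0,0],"grip":0.3},{"twist":[0,0,0],"offset":[0,0,0],"grip":0.3}]'
python3 -m creep '[{"twist":[0,0,0],"offset":[0,0,0],"grip":0.2},{"twist":[0,0,0],"offset":[0,0,0],"grip":0.15},{"twist":[0,0,0],"offset":[0,0,0],"grip":0.12},{"twist":[0,0,0],"offset":[0,0,0],"grip":0.1},{"twist":[0,0,0],"offset":[0,0,0],"grip":0.08},{"twist":[0,0,0],"offset":[0,0,0],"grip":0.04},{"twist":[0,0,0],"offset":[0,0,0],"grip":0.0},{"twist":[0,0,0],"offset":[0,0,0],"grip":0.0}]'; python3 -c "
from h import *
s=arm.sense();print(np.round(s['torque'],3),np.round(s['ee_rot'],3))"
```

```text
time: 5.32
eef_pos: [513.6, 187.5, 131.0]
ee_rot: [0.153, -3.137, 0.001]
wrist_force: [0.1, -0.1, 0.2]
opening: 26.9
time: 5.98
eef_pos: [514.5, 187.8, 132.4]
ee_rot: [-0.153, 3.136, 0.001]
wrist_force: [-1.0, 1.5, 5.1]
opening: 8.6
[0.306 0.011 0.001] [-1.530e-01  3.136e+00  1.000e-03]
```

```bash
cat > st.py <<'E'
from h import *
s=arm.sense();R=Ro.from_rotvec(s['ee_rot']).as_matrix()
print('t',s['time'],'pos',np.round(s['eef_pos'],1),'yaw',round(np.arctan2(-R[0,1],R[1,1]),3),'tilt',np.round(R[:2,2],3),'F',np.round(s['wrist_force'],1),'M',np.round(s['torque'],3),'op',round(s['opening'],1),'j6',round(s['joint_pos'][5],2))
E
python3 st.py
python3 -m creep '[{"twist":[0,0,0],"offset":[0,0,0],"grip":0.0},{"twist":[0,0,0],"offset":[0,0,0],"grip":0.0}]'; python3 st.py
```

```text
t 5.9833 pos [514.5 187.8 132.4] yaw 0.097 tilt [0.002 0.001] F [-1.   1.5  5.1] M [0.306 0.011 0.001] op 8.6 j6 -1.36
time: 6.15
eef_pos: [514.5, 187.8, 132.4]
ee_rot: [-0.152, 3.136, 0.001]
wrist_force: [-0.9, 1.7, 4.3]
opening: 8.9
t 6.15 pos [514.5 187.8 132.4] yaw 0.097 tilt [0.001 0.001] F [-0.9  1.7  4.3] M [0.22  0.009 0.072] op 8.9 j6 -1.36
```

```bash
python3 -m creep '[{"twist":[0,0,-0.03],"offset":[0,0,1.0],"grip":0.0},{"twist":[0,0,-0.03],"offset":[0,0,0],"grip":0.0},{"twist":[0,0,0],"offset":[0,0,0],"grip":0.0}]'; python3 st.py
python3 -m creep '[{"twist":[0,0,-0.03],"offset":[0,0,0],"grip":0.0},{"twist":[0,0,-0.03],"offset":[0,0,0],"grip":0.0},{"twist":[0,0,0],"offset":[0,0,0],"grip":0.0}]'; python3 st.py
```

```text
time: 6.4
eef_pos: [513.8, 187.7, 132.5]
ee_rot: [-0.057, 3.141, 0.0]
wrist_force: [0.6, 1.4, 2.7]
opening: 8.9
t 6.4 pos [513.8 187.7 132.5] yaw 0.036 tilt [0. 0.] F [0.6 1.4 2.7] M [ 0.322 -0.017  0.07 ] op 8.9 j6 -1.3
time: 6.65
eef_pos: [513.8, 187.7, 132.5]
ee_rot: [-0.036, -3.141, -0.0]
wrist_force: [-0.1, 2.0, 2.4]
opening: 9.0
t 6.65 pos [513.8 187.7 132.5] yaw -0.023 tilt [-0.  0.] F [-0.1  2.   2.4] M [ 0.41  -0.071  0.046] op 9.0 j6 -1.24
```

```bash
python3 -m creep '[{"twist":[0,0,-0.03],"offset":[0,0.3,0],"grip":0.0},{"twist":[0,0,-0.03],"offset":[0,0,0.3],"grip":0.0},{"twist":[0,0,0],"offset":[0,0,0],"grip":0.0}]'; python3 st.py
python3 -m creep '[{"twist":[0,0,-0.03],"offset":[0,0,0],"grip":0.0},{"twist":[0,0,-0.03],"offset":[0,0,0],"grip":0.0},{"twist":[0,0,0],"offset":[0,0,0],"grip":0.0}]'; python3 st.py
python3 -m creep '[{"twist":[0,0,-0.03],"offset":[0,0,0],"grip":0.0},{"twist":[0,0,0],"offset":[0,0,0],"grip":0.0}]'; python3 st.py
```

```text
time: 6.9
eef_pos: [513.7, 187.8, 132.5]
ee_rot: [-0.129, -3.139, 0.0]
wrist_force: [1.4, 1.7, 0.0]
opening: 8.9
t 6.9 pos [513.7 187.8 132.5] yaw -0.082 tilt [-0. -0.] F [1.4 1.7 0. ] M [ 0.318 -0.152  0.048] op 8.9 j6 -1.18
time: 7.15
eef_pos: [513.7, 187.8, 132.5]
ee_rot: [-0.223, -3.133, 0.0]
wrist_force: [0.0, 1.8, -0.1]
opening: 8.8
t 7.15 pos [513.7 187.8 132.5] yaw -0.142 tilt [-0. -0.] F [ 0.   1.8 -0.1] M [ 0.302 -0.138  0.03 ] op 8.8 j6 -1.12
time: 7.32
eef_pos: [513.7, 187.8, 132.5]
ee_rot: [-0.269, -3.13, 0.0]
wrist_force: [1.1, 0.6, -0.9]
opening: 8.2
t 7.3167 pos [513.7 187.8 132.5] yaw -0.172 tilt [-0. -0.] F [ 1.1  0.6 -0.9] M [ 0.297 -0.146 -0.001] op 8.2 j6 -1.09
```

```bash
for i in 1; do :; done
python3 -m creep '[{"twist":[0,0,-0.03],"offset":[0,0,0],"grip":0.0},{"twist":[0,0,-0.03],"offset":[0,0,0],"grip":0.0},{"twist":[0,0,0],"offset":[0,0,0],"grip":0.0}]'; python3 st.py
python3 -m creep '[{"twist":[0,0,-0.03],"offset":[0,0,0],"grip":0.0},{"twist":[0,0,0],"offset":[0,0,0],"grip":0.0}]'; python3 st.py
python3 -m creep '[{"twist":[0,0,-0.03],"offset":[0,0,0],"grip":0.0},{"twist":[0,0,0],"offset":[0,0,0],"grip":0.0}]'; python3 st.py
```

```text
time: 7.57
eef_pos: [513.6, 187.8, 132.5]
ee_rot: [-0.363, -3.12, 0.0]
wrist_force: [0.4, 2.0, -1.4]
opening: 8.9
t 7.5667 pos [513.6 187.8 132.5] yaw -0.232 tilt [-0.001 -0.   ] F [ 0.4  2.  -1.4] M [ 0.305 -0.189  0.025] op 8.9 j6 -1.03
time: 7.73
eef_pos: [513.6, 187.8, 132.6]
ee_rot: [-0.409, -3.114, 0.0]
wrist_force: [1.9, 2.5, -1.5]
opening: 8.7
t 7.7333 pos [513.6 187.8 132.6] yaw -0.261 tilt [-0.001 -0.   ] F [ 1.9  2.5 -1.5] M [ 0.356 -0.124  0.014] op 8.7 j6 -1.0
time: 7.9
eef_pos: [513.7, 188.0, 132.6]
ee_rot: [-0.456, -3.108, -0.0]
wrist_force: [1.1, 2.3, -0.9]
opening: 8.7
t 7.9 pos [513.7 188.  132.6] yaw -0.291 tilt [-0.  0.] F [ 1.1  2.3 -0.9] M [ 0.497 -0.135  0.043] op 8.7 j6 -0.97
```

```bash

python3 -m creep '[{"twist":[0,0,-0.02],"offset":[0.1,0.2,0],"grip":0.0},{"twist":[0,0,0],"offset":[0,0,0],"grip":0.0}]'>/dev/null; python3 st.py
python3 -m creep '[{"twist":[0,0,-0.02],"offset":[0.1,0.2,0],"grip":0.0},{"twist":[0,0,0],"offset":[0,0,0],"grip":0.0}]'>/dev/null; python3 st.py
python3 -m creep '[{"twist":[0,0,-0.02],"offset":[0,0,0],"grip":0.0},{"twist":[0,0,0],"offset":[0,0,0],"grip":0.0}]'>/dev/null; python3 st.py
```

```text
t 8.0667 pos [513.8 188.2 132.7] yaw -0.313 tilt [-0.  0.] F [ 1.5  2.8 -2.2] M [ 0.521 -0.2    0.126] op 8.5 j6 -0.95
t 8.2333 pos [514.  188.4 132.8] yaw -0.333 tilt [-0.  0.] F [ 1.4  3.  -3.2] M [ 0.598 -0.136  0.072] op 8.8 j6 -0.93
t 8.4 pos [514.1 188.5 132.8] yaw -0.354 tilt [0. 0.] F [ 1.4  3.4 -3.6] M [ 0.732 -0.189 -0.007] op 8.9 j6 -0.91
```

```bash

python3 -m creep '[{"twist":[0,0,-0.02],"offset":[0,0,-0.4],"grip":0.0},{"twist":[0,0,0],"offset":[0,0,0],"grip":0.0}]'>/dev/null; python3 st.py
python3 -m creep '[{"twist":[0,0,-0.02],"offset":[0,0,0],"grip":0.0},{"twist":[0,0,0],"offset":[0,0,0],"grip":0.0}]'>/dev/null; python3 st.py
python3 -m creep '[{"twist":[0,0,-0.02],"offset":[0,0,0],"grip":0.0},{"twist":[0,0,0],"offset":[0,0,0],"grip":0.0}]'>/dev/null; python3 st.py
```

```text
t 8.5667 pos [514.2 188.5 132.7] yaw -0.374 tilt [0.    0.001] F [ 0.6  3.6 -1.4] M [ 0.859 -0.181  0.067] op 9.0 j6 -0.89
t 8.7333 pos [514.2 188.4 132.7] yaw -0.394 tilt [0. 0.] F [-0.1  4.2 -1.6] M [ 0.815 -0.148  0.069] op 8.8 j6 -0.87
t 8.9 pos [514.1 188.3 132.7] yaw -0.414 tilt [0. 0.] F [ 0.6  4.3 -0.1] M [ 0.87  -0.11   0.073] op 8.7 j6 -0.85
```

```bash

python3 -m creep '[{"twist":[0,0,-0.02],"offset":[0,0,0],"grip":0.0},{"twist":[0,0,0],"offset":[0,0,0],"grip":0.0}]'>/dev/null; python3 st.py
python3 -m creep '[{"twist":[0,0,-0.02],"offset":[0,0,0],"grip":0.0},{"twist":[0,0,0],"offset":[0,0,0],"grip":0.0}]'>/dev/null; python3 st.py
python3 -m creep '[{"twist":[0,0,-0.02],"offset":[0,0,0],"grip":0.0},{"twist":[0,0,0],"offset":[0,0,0],"grip":0.0}]'>/dev/null; python3 st.py
```

```text
t 9.0667 pos [514.2 188.3 132.6] yaw -0.434 tilt [0. 0.] F [ 0.3  5.4 -0.9] M [ 0.903 -0.161  0.045] op 8.8 j6 -0.83
t 9.2333 pos [514.2 188.2 132.6] yaw -0.454 tilt [0. 0.] F [ 0.5  5.  -0. ] M [ 0.872 -0.202  0.06 ] op 8.8 j6 -0.81
t 9.4 pos [514.2 188.2 132.6] yaw -0.474 tilt [ 0. -0.] F [2.4 4.8 0.1] M [ 0.749 -0.277  0.049] op 8.8 j6 -0.79
```

```bash
python3 - <<'E'
from h import *
p=read_camera('wrist');save(p['image'],'w4.png')
E
```

```text
(no output)
```

View pics/w4.png

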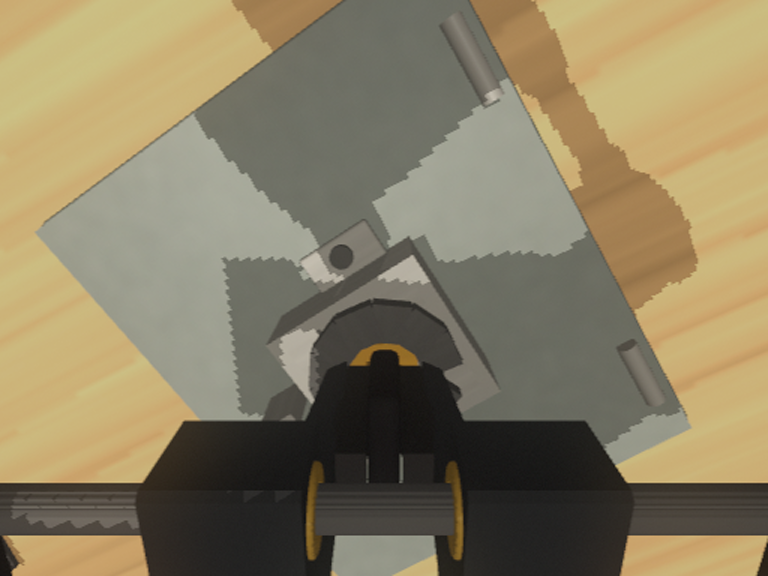

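```bash

python3 -m creep '[{"twist":[0,0,-0.02],"offset":[0,0.2,0],"grip":0.0},{"twist":[0,0,0],"offset":[0,0,0],"grip":0.0}]'>/dev/null; python3 st.py
python3 -m creep '[{"twist":[0,0,-0.02],"offset":[0,0.2,0],"grip":0.0},{"twist":[0,0,0],"offset":[0,0,0],"grip":0.0}]'>/dev/null; python3 st.py
python3 -m creep '[{"twist":[0,0,-0.02],"offset":[0,0,0],"grip":0.0},{"twist":[0,0,0],"offset":[0,0,0],"grip":0.0}]'>/dev/null; python3 st.py
python3 -m creep '[{"twist":[0,0,-0.02],"offset":[0,0,0],"grip":0.0},{"twist":[0,0,0],"offset":[0,0,0],"grip":0.0}]'>/dev/null; python3 st.py
```

```text
t 9.6167 pos [514.3 188.3 132.6] yaw -0.494 tilt [ 0. -0.] F [ 1.8  3.5 -0.6] M [ 0.715 -0.329  0.056] op 8.6 j6 -0.77
t 9.7833 pos [514.3 188.5 132.6] yaw -0.514 tilt [ 0.001 -0.   ] F [2.8 3.8 0.1] M [ 0.69  -0.375  0.048] op 8.8 j6 -0.75
t 9.95 pos [514.3 188.5 132.6] yaw -0.534 tilt [ 0. -0.] F [ 2.9  3.  -0.2] M [ 0.681 -0.405  0.068] op 8.9 j6 -0.73
t 10.1167 pos [514.2 188.5 132.6] yaw -0.554 tilt [ 0. -0.] F [ 2.8  3.2 -0.9] M [ 0.561 -0.462  0.06 ] op 8.7 j6 -0.71
```

```bash

python3 -m creep '[{"twist":[0,0,-0.02],"offset":[0.2,0.1,0],"grip":0.0},{"twist":[0,0,0],"offset":[0,0,0],"grip":0.0}]'>/dev/null; python3 st.py
python3 -m creep '[{"twist":[0,0,-0.02],"offset":[0.2,0.1,0],"grip":0.0},{"twist":[0,0,0],"offset":[0,0,0],"grip":0.0}]'>/dev/null; python3 st.py
python3 -m creep '[{"twist":[0,0,-0.02],"offset":[0,0,0],"grip":0.0},{"twist":[0,0,0],"offset":[0,0,0],"grip":0.0}]'>/dev/null; python3 st.py
python3 -m creep '[{"twist":[0,0,-0.02],"offset":[0,0,0],"grip":0.0},{"twist":[0,0,0],"offset":[0,0,0],"grip":0.0}]'>/dev/null; python3 st.py
```

```text
t 10.2833 pos [514.4 188.7 132.5] yaw -0.574 tilt [ 0. -0.] F [ 2.1  3.1 -0.4] M [ 0.556 -0.417  0.064] op 8.5 j6 -0.69
t 10.45 pos [514.5 188.8 132.5] yaw -0.594 tilt [ 0. -0.] F [1.4 1.8 0.9] M [ 0.594 -0.467  0.065] op 9.0 j6 -0.67
t 10.6167 pos [514.5 188.8 132.5] yaw -0.614 tilt [ 0. -0.] F [ 3.   3.  -1.5] M [ 0.605 -0.5    0.02 ] op 8.8 j6 -0.65
t 10.7833 pos [514.5 188.8 132.5] yaw -0.634 tilt [ 0. -0.] F [3.1 3.4 0.1] M [ 0.526 -0.462  0.082] op 8.8 j6 -0.63
```

```bash

python3 -m creep '[{"twist":[0,0,-0.02],"offset":[0.2,0,0],"grip":0.0},{"twist":[0,0,0],"offset":[0,0,0],"grip":0.0}]'>/dev/null; python3 st.py
python3 -m creep '[{"twist":[0,0,-0.02],"offset":[0.1,0,0],"grip":0.0},{"twist":[0,0,0],"offset":[0,0,0],"grip":0.0}]'>/dev/null; python3 st.py
python3 -m creep '[{"twist":[0,0,-0.015],"offset":[0,0,0],"grip":0.0},{"twist":[0,0,0],"offset":[0,0,0],"grip":0.0}]'>/dev/null; python3 st.py

```

```text
t 10.95 pos [514.6 188.8 132.5] yaw -0.654 tilt [-0.  0.] F [ 1.8  3.7 -0.2] M [ 0.525 -0.424  0.065] op 8.6 j6 -0.61
t 11.1167 pos [514.7 188.9 132.5] yaw -0.674 tilt [-0.  0.] F [1.9 3.5 0.8] M [ 0.565 -0.416  0.002] op 9.2 j6 -0.59
t 11.2833 pos [514.7 188.8 132.5] yaw -0.689 tilt [-0. -0.] F [1.9 3.  0.2] M [ 0.576 -0.372  0.069] op 8.9 j6 -0.58
```

```bash

python3 -m creep '[{"twist":[0,0,-0.015],"offset":[0,0,0],"grip":0.0},{"twist":[0,0,0],"offset":[0,0,0],"grip":0.0}]'>/dev/null; python3 st.py
python3 -m creep '[{"twist":[0,0,-0.015],"offset":[0,0,0],"grip":0.0},{"twist":[0,0,0],"offset":[0,0,0],"grip":0.0}]'>/dev/null; python3 st.py
python3 -m creep '[{"twist":[0,0,-0.015],"offset":[0,0,0],"grip":0.0},{"twist":[0,0,0],"offset":[0,0,0],"grip":0.0}]'>/dev/null; python3 st.py

```

```text
t 11.45 pos [514.7 188.9 132.5] yaw -0.704 tilt [-0.  0.] F [2.4 2.4 0.9] M [ 0.61  -0.328  0.009] op 8.5 j6 -0.56
t 11.6167 pos [514.7 188.8 132.5] yaw -0.719 tilt [-0.  0.] F [1.4 3.  1.5] M [ 0.554 -0.403  0.013] op 8.6 j6 -0.55
t 11.7833 pos [514.7 188.8 132.5] yaw -0.734 tilt [-0. -0.] F [1.4 3.1 1.2] M [ 0.625 -0.44   0.041] op 8.8 j6 -0.53
```

```bash
python3 - <<'E'
from h import *
p=read_camera('scene');
c=p['image'][115:205,210:330];save(c,'s4.png',6)
E
```

```text
(no output)
```

View pics/s4.png

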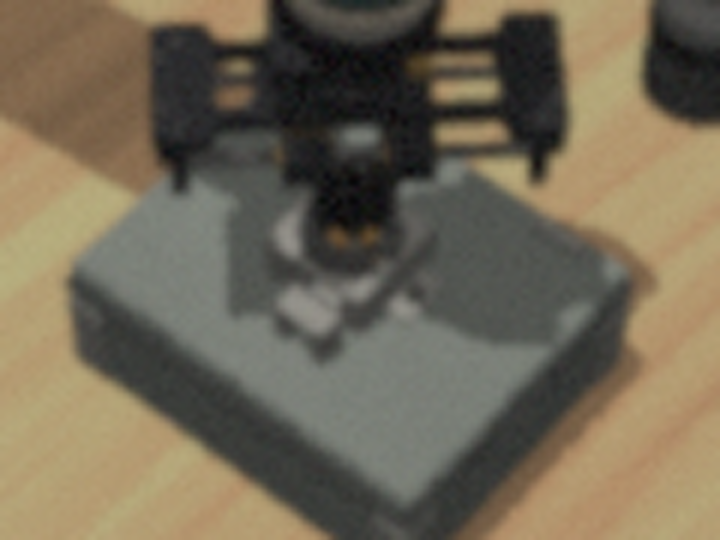

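The scene crop shows the gripper on the bow and the keeper block at (310, 310), but the bolt's travel is too fine to read there. I'll go on by feel.

```bash

python3 -m creep '[{"twist":[0,0,-0.015],"offset":[0,0,0],"grip":0.0},{"twist":[0,0,0],"offset":[0,0,0],"grip":0.0}]'>/dev/null; python3 st.py
python3 -m creep '[{"twist":[0,0,-0.015],"offset":[0,0,0],"grip":0.0},{"twist":[0,0,0],"offset":[0,0,0],"grip":0.0}]'>/dev/null; python3 st.py
python3 -m creep '[{"twist":[0,0,-0.015],"offset":[0,0,0],"grip":0.0},{"twist":[0,0,0],"offset":[0,0,0],"grip":0.0}]'>/dev/null; python3 st.py

```

```text
t 12.0 pos [514.7 188.8 132.5] yaw -0.749 tilt [ 0. -0.] F [2.5 3.5 0.8] M [ 0.61  -0.342  0.041] op 8.6 j6 -0.52
t 12.1667 pos [514.8 188.8 132.5] yaw -0.764 tilt [ 0. -0.] F [2.7 2.9 0.8] M [ 0.615 -0.399  0.006] op 9.1 j6 -0.5
t 12.3333 pos [514.8 188.8 132.5] yaw -0.779 tilt [ 0. -0.] F [ 1.3  2.7 -0.3] M [ 0.53  -0.414  0.026] op 9.0 j6 -0.49
```

```bash

python3 -m creep '[{"twist":[0,0,-0.015],"offset":[0,0,0],"grip":0.0},{"twist":[0,0,0],"offset":[0,0,0],"grip":0.0}]'>/dev/null; python3 st.py
python3 -m creep '[{"twist":[0,0,-0.015],"offset":[0,0,0],"grip":0.0},{"twist":[0,0,0],"offset":[0,0,0],"grip":0.0}]'>/dev/null; python3 st.py
python3 -m creep '[{"twist":[0,0,-0.015],"offset":[0,0,0],"grip":0.0},{"twist":[0,0,0],"offset":[0,0,0],"grip":0.0}]'>/dev/null; python3 st.py

```

```text
t 12.5 pos [514.8 188.8 132.5] yaw -0.794 tilt [ 0. -0.] F [2.3 3.1 0.7] M [ 0.594 -0.402  0.117] op 9.0 j6 -0.47
t 12.6667 pos [514.8 188.8 132.5] yaw -0.809 tilt [ 0. -0.] F [2.4 3.7 0.4] M [ 0.593 -0.41   0.084] op 8.5 j6 -0.46
t 12.8333 pos [514.8 188.9 132.5] yaw -0.824 tilt [0. 0.] F [1.8 3.2 0.3] M [ 0.544 -0.45   0.053] op 8.6 j6 -0.44
```

```bash

python3 -m creep '[{"twist":[0,0,-0.015],"offset":[0,0,0],"grip":0.0},{"twist":[0,0,0],"offset":[0,0,0],"grip":0.0}]'>/dev/null; python3 st.py
python3 -m creep '[{"twist":[0,0,-0.015],"offset":[0,0,0],"grip":0.0},{"twist":[0,0,0],"offset":[0,0,0],"grip":0.0}]'>/dev/null; python3 st.py
python3 -m creep '[{"twist":[0,0,-0.015],"offset":[0,0,0],"grip":0.0},{"twist":[0,0,0],"offset":[0,0,0],"grip":0.0}]'>/dev/null; python3 st.py

```

```text
t 13.0 pos [514.8 188.9 132.5] yaw -0.839 tilt [0. 0.] F [2.  3.5 0.3] M [ 0.584 -0.437  0.137] op 8.7 j6 -0.43
t 13.1667 pos [514.8 188.9 132.5] yaw -0.854 tilt [0. 0.] F [2.5 2.8 0.1] M [ 0.663 -0.542  0.098] op 8.8 j6 -0.41
t 13.3333 pos [514.8 188.9 132.5] yaw -0.869 tilt [0. 0.] F [ 2.5  4.4 -0.3] M [ 0.742 -0.516  0.16 ] op 8.9 j6 -0.4
```

```bash
python3 - <<'E'
from h import *
p=read_camera('wrist');save(p['image'],'w5.png')
E
```

```text
(no output)
```

View pics/w5.png

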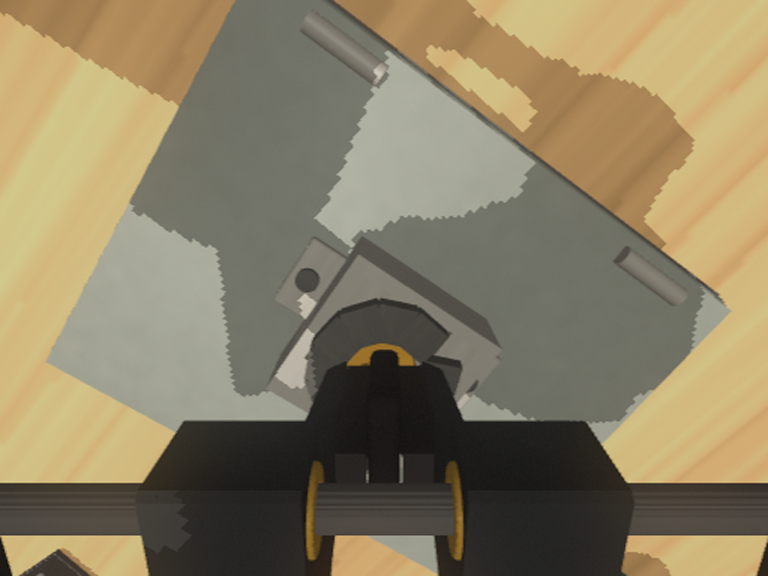

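```bash

for i in 1 2 3 4; do python3 -m creep '[{"twist":[0,0,0],"offset":[0,0,0],"grip":0.0}]'>/dev/null; python3 st.py; done
```

```text
t 13.4667 pos [514.8 188.9 132.5] yaw -0.868 tilt [0. 0.] F [ 3.3  3.4 -0.3] M [ 0.727 -0.512  0.132] op 8.5 j6 -0.4
t 13.55 pos [514.8 188.9 132.5] yaw -0.868 tilt [0. 0.] F [ 3.   3.5 -0.1] M [ 0.682 -0.543  0.139] op 8.8 j6 -0.4
t 13.6333 pos [514.8 188.9 132.5] yaw -0.868 tilt [0. 0.] F [ 3.1  3.9 -0. ] M [ 0.762 -0.451  0.12 ] op 8.7 j6 -0.4
t 13.7167 pos [514.8 188.9 132.5] yaw -0.868 tilt [0. 0.] F [2.8 3.3 0.1] M [ 0.699 -0.519  0.175] op 8.8 j6 -0.4
```

The moment rose from about 0.045 to 0.14 N·m over the last 0.045 rad, which is the end stop. I'll unload, release, and check the bolt and the notch with the key turned away.

```bash

python3 -m creep '[{"twist":[0,0,0.03],"offset":[0,0,0],"grip":0.0},{"twist":[0,0,0.02],"offset":[0,0,0],"grip":0.0},{"twist":[0,0,0],"offset":[0,0,0],"grip":0.1},{"twist":[0,0,0],"offset":[0,0,0],"grip":0.3},{"twist":[0,0,0],"offset":[0,0,0],"grip":0.4},{"twist":[0,0,0],"offset":[0,0,0],"grip":0.4}]'; python3 st.py
python3 -m creep '[{"twist":[0,0,0],"offset":[0,0,8],"grip":0.4},{"twist":[0,0,0.1],"offset":[0,-5,30],"grip":0.4},{"twist":[0,0,0.1],"offset":[10,-20,25],"grip":0.4},{"twist":[0,0,0.1],"offset":[15,-20,15],"grip":0.4},{"twist":[0,0,0.1],"offset":[20,-20,15],"grip":0.4},{"twist":[0,0,0.1],"offset":[20,-10,0],"grip":0.4},{"twist":[0,0,0.1],"offset":[10,0,0],"grip":0.4},{"twist":[0,0,0],"offset":[0,0,0],"grip":0.4},{"twist":[0,0,0],"offset":[0,0,0],"grip":0.4}]'
python3 look.py w6 key escutcheon bolt_end bolt; python3 rect.py w6 513.8 187.5; python3 hm.py w6 513.8 187.5
```

```text
time: 14.22
eef_pos: [513.6, 187.9, 131.7]
ee_rot: [-1.249, -2.881, 0.004]
wrist_force: [0.0, -0.8, 1.0]
opening: 26.5
t 14.2167 pos [513.6 187.9 131.7] yaw -0.818 tilt [-0.003 -0.002] F [ 0.  -0.8  1. ] M [-0.075  0.007  0.052] op 26.5 j6 -0.45
time: 14.97
eef_pos: [589.4, 113.4, 225.4]
ee_rot: [-0.347, -3.121, 0.001]
wrist_force: [-1.0, -0.7, 0.2]
opening: 35.3
14.9667 [589.4 113.4 225.4] [ 0.15  0.13  1.78 -0.    1.23 -1.2 ] [[-0.976, 0.22, -0.001], [0.22, 0.976, -0.0], [0.001, -0.001, -1.0]]
key 0.92 [ 64. 347.] [513. 186. 163.] [[502.0, 176.0, 117.0], [525.0, 199.0, 165.0]] 1330
bolt_end 0.61 [101. 293.] [529. 155. 113.] [[522.0, 152.0, 104.0], [537.0, 159.0, 115.0]] 227
bolt 0.55 [103. 293.] [529. 155. 113.] [[522.0, 152.0, 104.0], [537.0, 159.0, 115.0]] 239
bowtop 864 [513.9 187.9 163.6] ((514.2088012695312, 188.3252716064453), (9.233406066894531, 30.009431838989258), 45.00666046142578)
ring 3187 [511.5 183.7 124.1] ((514.1080932617188, 187.64923095703125), (51.98741149902344, 52.44364929199219), 27.88176155090332)
case 6457 [512.5 183.9 121. ] ((514.9046020507812, 180.41012573242188), (60.13486099243164, 75.56539916992188), 5.749842166900635)
chest 35724 [539.3 183.9  90.3] ((527.664794921875, 188.21685791015625), (189.88754272460938, 178.92782592773438), 5.527739524841309)
bow dir 2.357074406035708 z 163.79872983354227
```

View pics/w6.png

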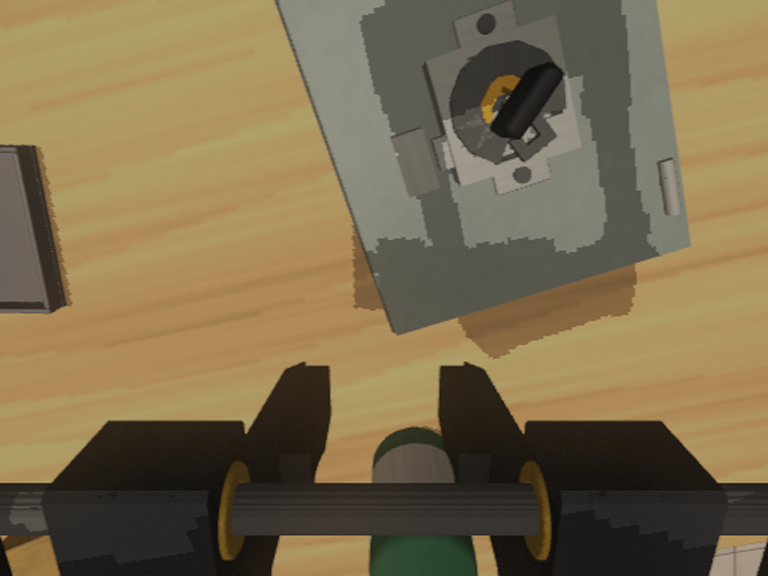

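The view shows the key turned, with its bow from (555,75) to (505,130), the notch uncovered at about (520,140), and the bolt sticking out at (445,150) towards the keeper at (415,160). Next I compare the bolt with the first pictures and fit the notch.

```bash
cat > bolt.py <<'E'
from h import *
import sys
for tag in sys.argv[1:]:
    d=np.load(tag+'.npz');RT=d['RT'];K=d['K'];dep=d['depth']
    rr,cc=np.nonzero(dep>0);D=dep[rr,cc]
    Y=np.stack([(cc-K[0,2])/K[0,0]*D,(rr-K[1,2])/K[1,1]*D,D],-1);W=(Y-RT[:,3])@RT[:,:3]
    a=.098;e=np.array([np.cos(a),np.sin(a)]);n=np.array([-e[1],e[0]]);q=W[:,:2]-[514.,187.65]
    x=q@e;y=q@n
    m=(np.abs(x)<26)&(y<-26)&(y>-46)&(W[:,2]>108)&(W[:,2]<116.5)
    print(tag,m.sum(),[ (f'y{b}',int((m&(y<b)&(y>=b-1)).sum()), round(float(np.mean(x[m&(y<b)&(y>=b-1)])) if (m&(y<b)&(y>=b-1)).any() else 0)) for b in range(-28,-46,-1)])
    m2=m&(y<-31.5)
    if m2.any(): print(' x range',np.round(np.percentile(x[m2],[2,50,98]),1),'min y',np.round(np.percentile(y[m2],[1,5]),1))
E
python3 bolt.py w1 w2 w3 w6; python3 zoom.py w6 514.1 187.7 0.41 0.49 0.57
```

```text
w1 182 [('y-28', 1, -19), ('y-29', 0, 0), ('y-30', 5, 9), ('y-31', 0, 0), ('y-32', 0, 0), ('y-33', 0, 0), ('y-34', 0, 0), ('y-35', 0, 0), ('y-36', 0, 0), ('y-37', 0, 0), ('y-38', 0, 0), ('y-39', 1, 1), ('y-40', 49, 12), ('y-41', 27, 12), ('y-42', 23, 10), ('y-43', 27, 9), ('y-44', 26, 9), ('y-45', 22, 9)]
 x range [-2.2 10.2 25.4] min y [-45.9 -45.5]
w2 327 [('y-28', 0, 0), ('y-29', 2, -7), ('y-30', 2, 0), ('y-31', 0, 0), ('y-32', 0, 0), ('y-33', 0, 0), ('y-34', 0, 0), ('y-35', 0, 0), ('y-36', 0, 0), ('y-37', 0, 0), ('y-38', 0, 0), ('y-39', 54, 13), ('y-40', 105, 10), ('y-41', 33, 12), ('y-42', 31, 9), ('y-43', 31, 10), ('y-44', 36, 13), ('y-45', 33, 10)]
 x range [-1.8 10.4 25.4] min y [-45.7 -45.5]
w3 285 [('y-28', 0, 0), ('y-29', 1, 4), ('y-30', 4, 16), ('y-31', 0, 0), ('y-32', 0, 0), ('y-33', 0, 0), ('y-34', 0, 0), ('y-35', 0, 0), ('y-36', 0, 0), ('y-37', 0, 0), ('y-38', 0, 0), ('y-39', 22, 9), ('y-40', 62, 11), ('y-41', 35, 8), ('y-42', 41, 10), ('y-43', 43, 9), ('y-44', 36, 10), ('y-45', 40, 12)]
 x range [-2.3  9.7 25.2] min y [-45.9 -45.7]
w6 531 [('y-28', 0, 0), ('y-29', 5, 5), ('y-30', 97, 1), ('y-31', 31, 12), ('y-32', 31, 12), ('y-33', 31, 12), ('y-34', 30, 13), ('y-35', 33, 12), ('y-36', 36, 12), ('y-37', 2, 14), ('y-38', 0, 0), ('y-39', 0, 0), ('y-40', 37, 11), ('y-41', 43, 12), ('y-42', 39, 11), ('y-43', 38, 12), ('y-44', 36, 11), ('y-45', 39, 12)]
 x range [-1.6 11.8 24.6] min y [-45.9 -45.5]
```

View pics/w6z.png

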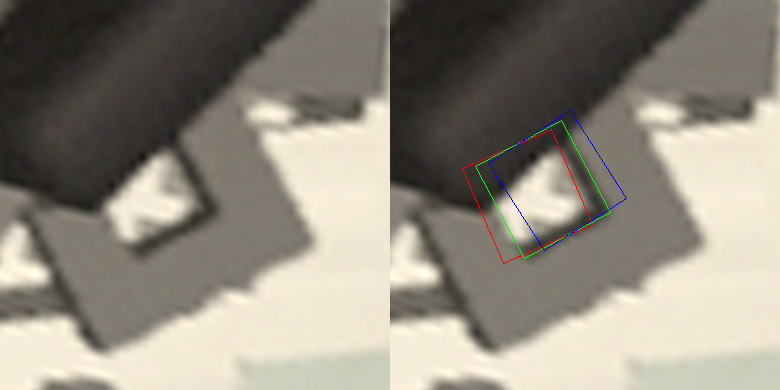

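View pics/w6h.png

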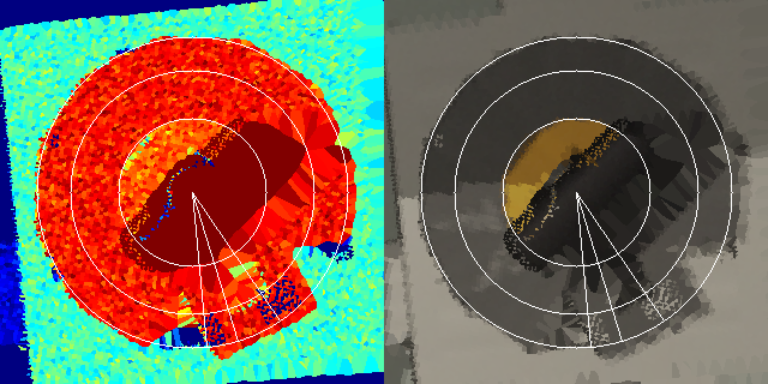

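The green box (0.49 rad) fits the pocket edges, so the notch is at 0.49 rad world. The bolt end now stands about 37 mm from the axis. In the early views it was hidden at ≤30.6 mm, so with the felt stop it's fully out. Regrasping the key at bow direction −0.785.

```bash

python3 -m creep '[{"twist":[0,0,-0.09],"offset":[-10,10,0],"grip":0.4},{"twist":[0,0,-0.095],"offset":[-15,15,0],"grip":0.4},{"twist":[0,0,-0.095],"offset":[-15,15,-10],"grip":0.4},{"twist":[0,0,-0.095],"offset":[-15,15,-10],"grip":0.4},{"twist":[0,0,-0.095],"offset":[-12,12,-5],"grip":0.4},{"twist":[0,0,-0.095],"offset":[-8.2,7.7,0],"grip":0.4},{"twist":[0,0,0],"offset":[0,0,0],"grip":0.4},{"twist":[0,0,0],"offset":[0,0,0],"grip":0.4}]'
python3 st.py; python3 look.py w7; python3 rect.py w7 513.8 187.5 | grep -E 'bow|ring'
```

```text
time: 15.88
eef_pos: [514.0, 188.9, 200.6]
ee_rot: [1.192, 2.906, -0.0]
wrist_force: [-0.9, -0.5, 0.3]
opening: 35.3
t 15.8833 pos [514.  188.9 200.6] yaw -0.779 tilt [ 0. -0.] F [-0.9 -0.5  0.3] M [ 0.009  0.051 -0.016] op 35.3 j6 -0.48
15.8833 [514.  188.9 200.6] [ 0.31  0.05  1.92 -0.    1.17 -0.48] [[-0.712, 0.702, 0.0], [0.702, 0.712, -0.0], [-0.0, 0.0, -1.0]]
bowtop 690 [513.2 189.5 163.7] ((513.823486328125, 188.92755126953125), (8.522069931030273, 29.841581344604492), 45.16319274902344)
ring 3034 [510.3 188.8 124.1] ((514.1492309570312, 187.7460174560547), (52.116790771484375, 52.40422821044922), 87.5552978515625)
bow dir 2.3579324523416014 z 163.83771846307238
```

View pics/w7.png

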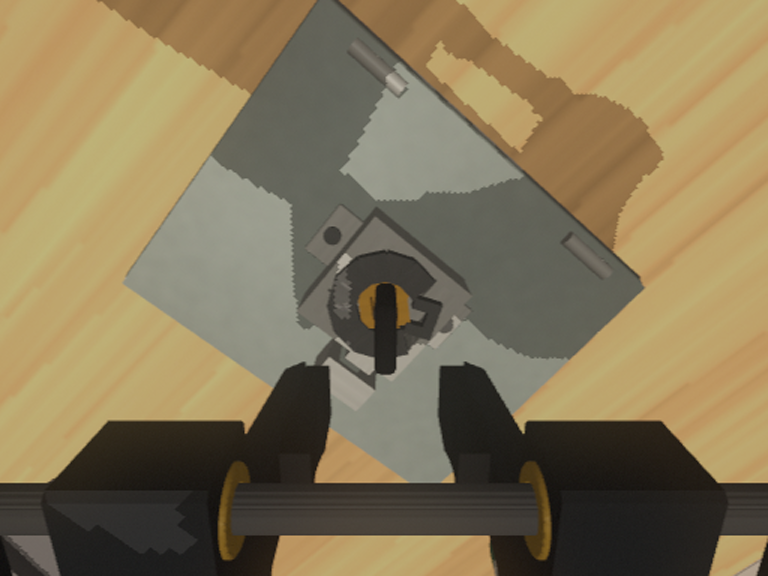

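```bash

python3 -m creep '[{"twist":[0,0,0],"offset":[0,-0.2,-10],"grip":0.4},{"twist":[0,0,0],"offset":[0,-0.2,-18],"grip":0.4},{"twist":[0,0,0],"offset":[0,0,-18],"grip":0.35},{"twist":[0,0,0],"offset":[0,0,-14],"grip":0.3},{"twist":[0,0,0],"offset":[0,0,-7],"grip":0.2},{"twist":[0,0,0],"offset":[0,0,0],"grip":0.15},{"twist":[0,0,0],"offset":[0,0,0],"grip":0.1},{"twist":[0,0,0],"offset":[0,0,0],"grip":0.05},{"twist":[0,0,0],"offset":[0,0,0],"grip":0},{"twist":[0,0,0],"offset":[0,0,0],"grip":0}]'; python3 st.py
python3 -m creep '[{"twist":[0,0,0],"offset":[0,0,0],"grip":0},{"twist":[0,0,0],"offset":[0,0,0],"grip":0}]'; python3 st.py
```

```text
time: 16.77
eef_pos: [515.2, 188.3, 134.5]
ee_rot: [1.198, 2.903, 0.002]
wrist_force: [-0.6, 0.0, -0.3]
opening: 8.6
t 16.7667 pos [515.2 188.3 134.5] yaw -0.783 tilt [0.002 0.   ] F [-0.6  0.  -0.3] M [-0.021 -0.016  0.01 ] op 8.6 j6 -0.48
time: 16.93
eef_pos: [514.8, 188.2, 134.0]
ee_rot: [1.198, 2.903, 0.001]
wrist_force: [0.6, 0.5, -0.9]
opening: 9.2
t 16.9333 pos [514.8 188.2 134. ] yaw -0.783 tilt [0.001 0.   ] F [ 0.6  0.5 -0.9] M [-0.042  0.011  0.049] op 9.2 j6 -0.48
```

```bash

python3 -m creep '[{"twist":[0,0,0.03],"offset":[0,0,0],"grip":0},{"twist":[0,0,0.05],"offset":[0,0,0],"grip":0},{"twist":[0,0,0.05],"offset":[0,0,0],"grip":0},{"twist":[0,0,0.05],"offset":[0,0,0],"grip":0},{"twist":[0,0,0.03],"offset":[0,0,0],"grip":0},{"twist":[0,0,0],"offset":[0,0,0],"grip":0}]' >/dev/null; python3 st.py
python3 -m creep '[{"twist":[0,0,0.05],"offset":[0,0,0],"grip":0},{"twist":[0,0,0.05],"offset":[0,0,0],"grip":0},{"twist":[0,0,0.05],"offset":[0,0,0],"grip":0},{"twist":[0,0,0.05],"offset":[0,0,0],"grip":0},{"twist":[0,0,0],"offset":[0,0,0],"grip":0}]' >/dev/null; python3 st.py
```

```text
t 17.4333 pos [514.6 188.1 133.7] yaw -0.572 tilt [ 0. -0.] F [ 0.9 -0.8 -1.6] M [ 0.037 -0.02  -0.017] op 8.8 j6 -0.69
t 17.85 pos [514.6 187.7 133.7] yaw -0.372 tilt [ 0.    -0.001] F [-0.3 -1.8 -0.6] M [-0.31   0.017 -0.006] op 8.7 j6 -0.89
```

```bash

python3 -m creep '[{"twist":[0,0,0.05],"offset":[0,-0.2,0],"grip":0},{"twist":[0,0,0.05],"offset":[0,-0.2,0],"grip":0},{"twist":[0,0,0.05],"offset":[0,0,0],"grip":0},{"twist":[0,0,0.05],"offset":[0,0,0],"grip":0},{"twist":[0,0,0],"offset":[0,0,0],"grip":0}]' >/dev/null; python3 st.py
python3 -m creep '[{"twist":[0,0,0.05],"offset":[0,0,0],"grip":0},{"twist":[0,0,0.05],"offset":[0,0,0],"grip":0},{"twist":[0,0,0.05],"offset":[0,0,0],"grip":0},{"twist":[0,0,0],"offset":[0,0,0],"grip":0}]' >/dev/null; python3 st.py
```

```text
t 18.2667 pos [514.7 187.6 133.6] yaw -0.173 tilt [ 0.001 -0.   ] F [ 1.6 -2.3 -0.6] M [-0.184 -0.06  -0.057] op 8.8 j6 -1.09
t 18.6 pos [514.8 187.7 133.7] yaw -0.024 tilt [0.001 0.   ] F [ 0.7 -1.1 -0.4] M [-0.148 -0.144 -0.085] op 8.8 j6 -1.24
```

```bash

python3 -m creep '[{"twist":[0,0,0.05],"offset":[0,0,0],"grip":0},{"twist":[0,0,0.05],"offset":[0,0,0],"grip":0},{"twist":[0,0,0.05],"offset":[0,0,0],"grip":0},{"twist":[0,0,0],"offset":[0,0,0],"grip":0}]' >/dev/null; python3 st.py
python3 -m creep '[{"twist":[0,0,0.05],"offset":[0,0,0],"grip":0},{"twist":[0,0,0.05],"offset":[0,0,0],"grip":0},{"twist":[0,0,0.05],"offset":[0,0,0],"grip":0},{"twist":[0,0,0],"offset":[0,0,0],"grip":0}]' >/dev/null; python3 st.py
```

```text
t 18.9333 pos [514.9 187.9 133.6] yaw 0.125 tilt [0.001 0.   ] F [ 1.  -0.8 -0. ] M [-0.081 -0.13   0.022] op 8.9 j6 -1.39
t 19.2667 pos [515.  187.9 133.7] yaw 0.275 tilt [0.001 0.   ] F [ 1.2 -0.  -1.2] M [ 0.013 -0.178  0.008] op 8.9 j6 -1.54
```

```bash

python3 -m creep '[{"twist":[0,0,0.05],"offset":[0,0,0],"grip":0},{"twist":[0,0,0.05],"offset":[0,0,0],"grip":0},{"twist":[0,0,0.05],"offset":[0,0,0],"grip":0},{"twist":[0,0,0.05],"offset":[0,0,0],"grip":0},{"twist":[0,0,0.015],"offset":[0,0,0],"grip":0},{"twist":[0,0,0],"offset":[0,0,0],"grip":0},{"twist":[0,0,0],"offset":[0,0,0],"grip":0}]' >/dev/null; python3 st.py; python3 look.py w8 key; python3 rect.py w8 514 187.7 |grep -E 'bow|ring'
```

```text
t 19.85 pos [514.9 188.1 133.7] yaw 0.489 tilt [0.001 0.001] F [ 2.7  1.4 -1.4] M [ 0.306 -0.463 -0.035] op 8.9 j6 -1.76
19.85 [514.9 188.1 133.7] [ 0.3   0.12  1.98  0.    1.04 -1.76] [[-0.883, -0.47, 0.001], [-0.47, 0.883, 0.001], [-0.001, 0.0, -1.0]]
key 0.8 [276. 253.] [506. 183. 164.] [[499.0, 177.0, 138.0], [524.0, 194.0, 166.0]] 1912
bowtop 2396 [509.6 184.2 164.5] ((509.50482177734375, 182.0341033935547), (32.81080627441406, 31.959077835083008), 80.218017578125)
ring 3469 [502.9 182.3 124.1] ((506.2864990234375, 184.14324951171875), (35.64247131347656, 52.435890197753906), 25.03583526611328)
bow dir 2.0544660941643613 z 164.5006850867212
```

View pics/w8.png

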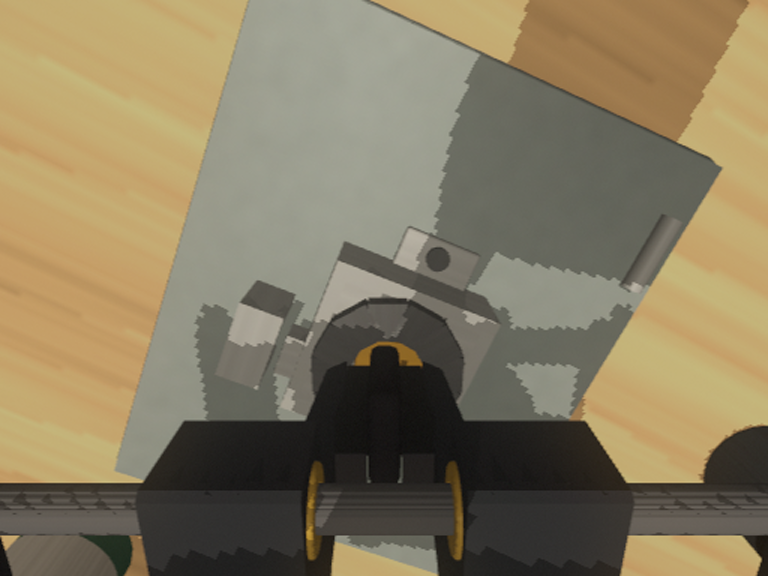

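Bow and fingers are aligned, and the bolt is still visible beyond the case at about (298, 350). I shift to relieve the small side load and lift gently while watching Fz.

```bash

python3 -m creep '[{"twist":[0,0,0],"offset":[0.4,0.2,1],"grip":0},{"twist":[0,0,0],"offset":[0,0,1],"grip":0},{"twist":[0,0,0],"offset":[0,0,0],"grip":0}]' >/dev/null; python3 st.py
python3 -m creep '[{"twist":[0,0,0],"offset":[0,0,1],"grip":0},{"twist":[0,0,0],"offset":[0,0,0],"grip":0}]' >/dev/null; python3 st.py
python3 -m creep '[{"twist":[0,0,0],"offset":[0,0,1],"grip":0},{"twist":[0,0,0],"offset":[0,0,0],"grip":0}]' >/dev/null; python3 st.py
python3 -m creep '[{"twist":[0,0,0],"offset":[0,0,1],"grip":0},{"twist":[0,0,0],"offset":[0,0,0],"grip":0}]' >/dev/null; python3 st.py
```

```text
t 20.2 pos [514.8 188.  135.2] yaw 0.492 tilt [-0.  0.] F [ 3.   2.  -4.1] M [ 0.406 -0.527 -0.045] op 9.0 j6 -1.76
t 20.3667 pos [514.8 188.  136.3] yaw 0.492 tilt [-0.  0.] F [ 2.   1.6 -6. ] M [ 0.37  -0.477 -0.009] op 8.3 j6 -1.76
t 20.5333 pos [514.8 188.  137.4] yaw 0.492 tilt [-0.  0.] F [ 2.4  2.5 -5.3] M [ 0.44  -0.513  0.019] op 8.5 j6 -1.76
t 20.7 pos [514.8 187.9 138.6] yaw 0.492 tilt [-0.  0.] F [ 2.6  1.9 -5.5] M [ 0.418 -0.376 -0.02 ] op 8.9 j6 -1.76
```

```bash

python3 -m creep '[{"twist":[0,0,0],"offset":[0.3,0.2,1],"grip":0},{"twist":[0,0,0],"offset":[0,0,0],"grip":0}]' >/dev/null; python3 st.py
python3 -m creep '[{"twist":[0,0,0],"offset":[0.3,0.2,1],"grip":0},{"twist":[0,0,0],"offset":[0,0,0],"grip":0}]' >/dev/null; python3 st.py
python3 -m creep '[{"twist":[0,0,0],"offset":[0,0,1],"grip":0},{"twist":[0,0,0],"offset":[0,0,0],"grip":0}]' >/dev/null; python3 st.py
python3 -m creep '[{"twist":[0,0,0],"offset":[0,0,1],"grip":0},{"twist":[0,0,0],"offset":[0,0,0],"grip":0}]' >/dev/null; python3 st.py
```

```text
t 20.8667 pos [514.9 188.  139.6] yaw 0.492 tilt [-0.001 -0.   ] F [ 1.1  1.7 -3.5] M [ 0.319 -0.176 -0.003] op 8.6 j6 -1.76
t 21.0333 pos [515.1 188.1 140.6] yaw 0.492 tilt [-0.001 -0.001] F [-1.4  0.5 -2.5] M [ 0.206  0.032 -0.008] op 8.7 j6 -1.76
t 21.2 pos [515.2 188.1 141.6] yaw 0.492 tilt [-0.001 -0.   ] F [-1.9  1.3 -1.5] M [0.116 0.184 0.044] op 9.3 j6 -1.76
t 21.3667 pos [515.4 188.2 142.8] yaw 0.492 tilt [-0. -0.] F [ 1.  -0.1 -1.5] M [ 0.071  0.232 -0.039] op 8.5 j6 -1.76
```

Passing the ring freely (Fz only −1.5 N, 9 mm up). Continuing.

```bash

python3 -m creep '[{"twist":[0,0,0],"offset":[-0.2,0,1.5],"grip":0},{"twist":[0,0,0],"offset":[0,0,1.5],"grip":0},{"twist":[0,0,0],"offset":[0,0,0],"grip":0}]' >/dev/null; python3 st.py
python3 -m creep '[{"twist":[0,0,0],"offset":[0,0,1.5],"grip":0},{"twist":[0,0,0],"offset":[0,0,1.5],"grip":0},{"twist":[0,0,0],"offset":[0,0,0],"grip":0}]' >/dev/null; python3 st.py
python3 -m creep '[{"twist":[0,0,0],"offset":[0,0,2],"grip":0},{"twist":[0,0,0],"offset":[0,0,2],"grip":0},{"twist":[0,0,0],"offset":[0,0,0],"grip":0}]' >/dev/null; python3 st.py
python3 -m creep '[{"twist":[0,0,0],"offset":[0,0,2],"grip":0},{"twist":[0,0,0],"offset":[0,0,2],"grip":0},{"twist":[0,0,0],"offset":[0,0,0],"grip":0}]' >/dev/null; python3 st.py
```

```text
t 21.6167 pos [515.8 188.4 146.2] yaw 0.492 tilt [0.001 0.   ] F [ 0.1  0.9 -1.4] M [0.062 0.128 0.017] op 9.1 j6 -1.76
t 21.8667 pos [515.7 188.4 149.1] yaw 0.492 tilt [0.001 0.   ] F [ 0.2  0.3 -1.5] M [0.045 0.039 0.025] op 8.6 j6 -1.76
t 22.1167 pos [515.7 188.4 153.1] yaw 0.492 tilt [0.001 0.   ] F [-0.5  0.9 -0.2] M [ 0.083 -0.014 -0.002] op 9.0 j6 -1.76
t 22.3667 pos [515.6 188.4 157. ] yaw 0.492 tilt [0.001 0.   ] F [-0.  -0.  -0.9] M [0.112 0.016 0.062] op 8.9 j6 -1.76
```

```bash

python3 -m creep '[{"twist":[0,0,0],"offset":[0,0,5],"grip":0},{"twist":[0,0,0],"offset":[0,0,10],"grip":0},{"twist":[0,0,0],"offset":[0,0,15],"grip":0},{"twist":[0,0,0],"offset":[0,0,15],"grip":0},{"twist":[0,0,0],"offset":[0,0,10],"grip":0},{"twist":[0,0,0],"offset":[0,0,0],"grip":0},{"twist":[0,0,0],"offset":[0,0,0],"grip":0}]'; python3 look.py w9 key; python3 bolt.py w9
```

```text
time: 22.95
eef_pos: [516.0, 188.5, 212.6]
ee_rot: [-0.765, 3.045, 0.0]
wrist_force: [-0.0, -0.5, -1.0]
opening: 8.6
22.95 [516.  188.5 212.6] [ 0.3   0.04  1.91  0.    1.19 -1.76] [[-0.881, -0.473, 0.002], [-0.473, 0.881, 0.001], [-0.002, -0.0, -1.0]]
key 0.66 [273. 251.] [508. 183. 243.] [[501.0, 177.0, 187.0], [526.0, 194.0, 245.0]] 2022
w9 428 [('y-28', 0, 0), ('y-29', 0, 0), ('y-30', 32, 10), ('y-31', 29, 12), ('y-32', 29, 12), ('y-33', 30, 12), ('y-34', 28, 12), ('y-35', 29, 12), ('y-36', 26, 12), ('y-37', 0, 0), ('y-38', 0, 0), ('y-39', 0, 0), ('y-40', 41, 11), ('y-41', 40, 11), ('y-42', 36, 10), ('y-43', 35, 11), ('y-44', 39, 11), ('y-45', 33, 11)]
 x range [-2.1 11.2 25.2] min y [-45.8 -45.4]
```

View pics/w9.png

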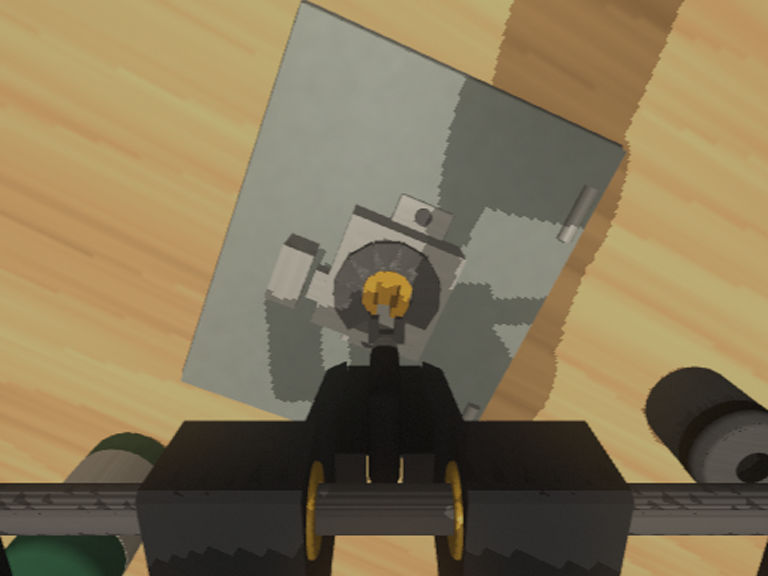

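The key hangs in the gripper and the bolt is still out (37 mm). Next I carry the key over to the grey tray at about (518, −184).

```bash

python3 -m creep '[{"twist":[0,0,0],"offset":[0,-15,0],"grip":0},{"twist":[0,0,0],"offset":[0,-30,0],"grip":0},{"twist":[0,0,0],"offset":[0,-35,0],"grip":0},{"twist":[0,0,0],"offset":[0,-35,0],"grip":0},{"twist":[0,0,0],"offset":[0,-35,0],"grip":0},{"twist":[0,0,0],"offset":[0,-35,0],"grip":0},{"twist":[0,0,0],"offset":[0,-35,0],"grip":0},{"twist":[0,0,0],"offset":[0,-35,0],"grip":0},{"twist":[0,0,0],"offset":[0,-35,0],"grip":0},{"twist":[0,0,0],"offset":[0,-35,0],"grip":0}]'
python3 -m creep '[{"twist":[0,0,0],"offset":[0,-30,0],"grip":0},{"twist":[0,0,0],"offset":[1,-12,0],"grip":0},{"twist":[0,0,0],"offset":[0,0,-20],"grip":0},{"twist":[0,0,0],"offset":[0,0,-30],"grip":0},{"twist":[0,0,0],"offset":[0,0,-25],"grip":0},{"twist":[0,0,0],"offset":[0,0,-10],"grip":0},{"twist":[0,0,0],"offset":[0,0,0],"grip":0},{"twist":[0,0,0],"offset":[0,0,0],"grip":0}]'
python3 look.py w10 tray key
python3 - <<'E'
from h import *
d=np.load('w10.npz');RT=d['RT'];K=d['K'];dep=d['depth'];rr,cc=np.nonzero(dep>0);D=dep[rr,cc]
Y=np.stack([(cc-K[0,2])/K[0,0]*D,(rr-K[1,2])/K[1,1]*D,D],-1);W=(Y-RT[:,3])@RT[:,:3]
m=(np.hypot(W[:,0]-518,W[:,1]+184)<95)&(W[:,2]>13)&(W[:,2]<26)
print(cv2.minAreaRect(W[m][:,:2].astype(np.float32)),m.sum())
E
```

```text
time: 23.88
eef_pos: [514.3, -138.1, 210.2]
ee_rot: [0.765, -3.045, -0.002]
wrist_force: [0.5, 0.1, -0.9]
opening: 8.8
time: 24.55
eef_pos: [516.0, -178.0, 125.9]
ee_rot: [0.766, -3.045, -0.002]
wrist_force: [-0.6, 0.4, -0.9]
opening: 8.7
24.55 [ 516.  -178.   125.9] [-0.38  0.12  1.99  0.    1.03 -2.44] [[-0.881, -0.473, -0.002], [-0.473, 0.881, 0.001], [0.001, 0.002, -1.0]]
tray 0.69 [180. 253.] [ 509. -187.    4.] [[454.0, -238.0, 3.0], [570.0, -122.0, 21.0]] 18556
tray 0.55 [  3. 177.] [ 425. -286.   15.] [[419.0, -299.0, -0.0], [428.0, -284.0, 21.0]] 206
key 0.57 [275. 254.] [ 509. -183.  156.] [[500.0, -190.0, 99.0], [527.0, -171.0, 158.0]] 2089
((516.5258178710938, -180.6785125732422), (110.313232421875, 120.06407165527344), 76.51893615722656) 2824
```

View pics/w10.png

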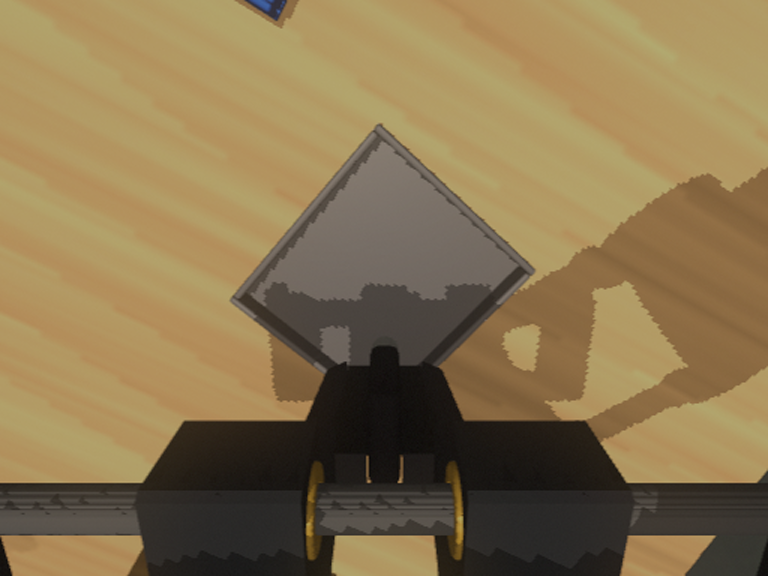

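The grey tray is below the key, centred at (516.5, −180.7). Lowering it in.

```bash

python3 -m creep '[{"twist":[0,0,0],"offset":[0.3,-1.3,-10],"grip":0},{"twist":[0,0,0],"offset":[0.3,-1.3,-20],"grip":0},{"twist":[0,0,0],"offset":[0,0,-20],"grip":0},{"twist":[0,0,0],"offset":[0,0,-20],"grip":0},{"twist":[0,0,0],"offset":[0,0,-12],"grip":0},{"twist":[0,0,0],"offset":[0,0,-4],"grip":0},{"twist":[0,0,0],"offset":[0,0,0],"grip":0},{"twist":[0,0,0],"offset":[0,0,0],"grip":0}]'
python3 -m creep '[{"twist":[0,0,0],"offset":[0,0,-2],"grip":0},{"twist":[0,0,0],"offset":[0,0,-1],"grip":0},{"twist":[0,0,0],"offset":[0,0,0],"grip":0}]'
```

```text
time: 25.37
eef_pos: [517.6, -181.5, 41.1]
ee_rot: [-0.765, 3.046, -0.001]
wrist_force: [0.1, 0.3, -0.8]
opening: 8.7
time: 25.62
eef_pos: [517.6, -181.5, 38.2]
ee_rot: [-0.765, 3.046, -0.001]
wrist_force: [0.6, -0.3, -1.0]
opening: 8.8
```

```bash

python3 -m creep '[{"twist":[0,0,0],"offset":[0,0,-1],"grip":0},{"twist":[0,0,0],"offset":[0,0,-1],"grip":0},{"twist":[0,0,0],"offset":[0,0,0],"grip":0}]'
python3 -m creep '[{"twist":[0,0,0],"offset":[0,0,-1],"grip":0},{"twist":[0,0,0],"offset":[0,0,0],"grip":0}]'
python3 -m creep '[{"twist":[0,0,0],"offset":[0,0,-1],"grip":0},{"twist":[0,0,0],"offset":[0,0,0],"grip":0}]'
```

```text
time: 25.87
eef_pos: [516.9, -181.2, 35.5]
ee_rot: [0.765, -3.047, 0.0]
wrist_force: [0.1, -0.1, -1.2]
opening: 8.8
time: 26.03
eef_pos: [516.8, -181.2, 34.3]
ee_rot: [0.765, -3.047, -0.0]
wrist_force: [-0.8, -1.5, -0.6]
opening: 8.7
time: 26.2
eef_pos: [516.8, -181.2, 33.3]
ee_rot: [0.765, -3.047, -0.0]
wrist_force: [-0.4, -0.2, -0.4]
opening: 9.2
```

Fz went from −1.2 to −0.4 N, so the tip is about on the floor. Releasing gently.

```bash

python3 -m creep '[{"twist":[0,0,0],"offset":[0,0,0],"grip":0.1},{"twist":[0,0,0],"offset":[0,0,0],"grip":0.15},{"twist":[0,0,0],"offset":[0,0,0],"grip":0.2},{"twist":[0,0,0],"offset":[0,0,0],"grip":0.3},{"twist":[0,0,0],"offset":[0,0,0],"grip":0.4},{"twist":[0,0,0],"offset":[0,0,0],"grip":0.45},{"twist":[0,0,0],"offset":[0,0,0],"grip":0.45},{"twist":[0,0,0],"offset":[0,0,0],"grip":0.45}]'
python3 -m creep '[{"twist":[0,0,0],"offset":[0,0,5],"grip":0.45},{"twist":[0,0,0],"offset":[0,0,12],"grip":0.45},{"twist":[0,0,0],"offset":[0,0,20],"grip":0.45},{"twist":[0,0,0],"offset":[0,0,30],"grip":0.45},{"twist":[0,0,0],"offset":[0,0,35],"grip":0.45},{"twist":[0,0,0],"offset":[0,0,35],"grip":0.45},{"twist":[0,0,0],"offset":[0,0,10],"grip":0.45},{"twist":[0,0,0],"offset":[0,0,0],"grip":0.45},{"twist":[0,0,0],"offset":[0,0,0],"grip":0.45}]'
python3 look.py w11 key tray bow
```

```text
time: 26.87
eef_pos: [517.0, -181.3, 33.5]
ee_rot: [-0.765, 3.047, -0.0]
wrist_force: [0.8, 0.5, 1.1]
opening: 39.8
time: 27.62
eef_pos: [517.3, -181.4, 181.5]
ee_rot: [-0.765, 3.045, -0.002]
wrist_force: [-0.6, -0.2, -0.4]
opening: 39.5
27.6167 [ 517.3 -181.4  181.5] [-0.38  0.07  1.94 -0.    1.13 -2.45] [[-0.881, -0.473, 0.002], [-0.473, 0.881, -0.001], [-0.001, -0.002, -1.0]]
key 0.73 [177. 256.] [ 512. -185.   64.] [[501.0, -193.0, 35.0], [528.0, -175.0, 65.0]] 445
tray 0.94 [  7. 192.] [ 421. -294.   14.] [[409.0, -312.0, 3.0], [427.0, -284.0, 21.0]] 655
tray 0.6 [166. 264.] [ 514. -183.    4.] [[455.0, -238.0, 3.0], [578.0, -123.0, 21.0]] 13891
bow 0.64 [178. 259.] [ 513. -185.   64.] [[501.0, -193.0, 42.0], [527.0, -175.0, 65.0]] 414
```

View pics/w11.png

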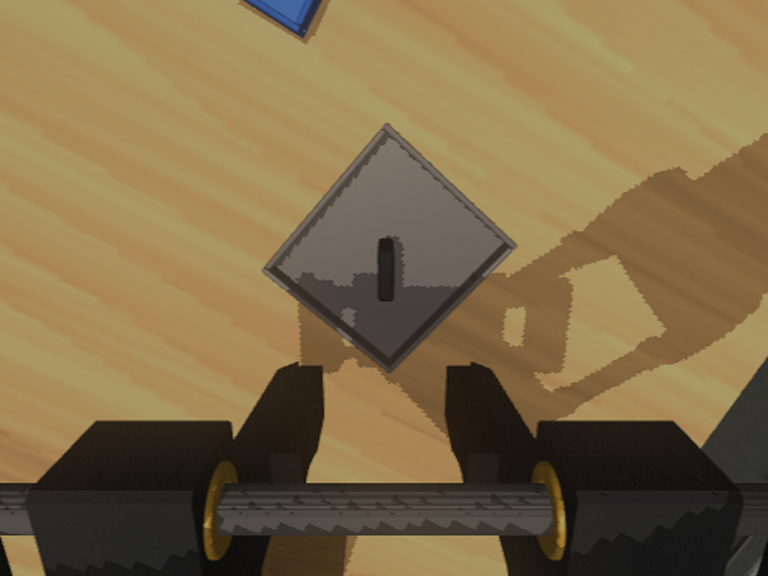

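The key stands upright in the middle of the grey tray, with its bow at (387, 270). The bow top is at 64 mm, so its middle is at about 48 mm, under the 55 mm limit. One last look at the scene before handing in.

```bash
python3 - <<'E'
from h import *
p=read_camera('scene');save(p['image'],'s11.png')
for l in ['oil_bottle','carton','filter','key']:
    for q in finder.silhouettes(p,l)[:1]:
        rr,cc=np.nonzero(q['region']&(p['depth']>0));print(l,round(q['score'],2),np.round(q['point']),np.round(np.median(world(p,rr,cc,p['depth'][rr,cc]),0)))
print(np.round(arm.sense()['wrist_force'],1)); arm.job_done()
E
```

```text
oil_bottle 0.74 [241. 314.] [799.  76. 122.]
carton 0.73 [311. 245.] [ 787. -166.   75.]
filter 0.66 [124. 329.] [532. 446.  67.]
key 0.46 [243. 177.] [ 521. -184.   50.]
[-0.2 -0.   0.1]
the job is handed in; nothing more can be done
```

View pics/s11.png

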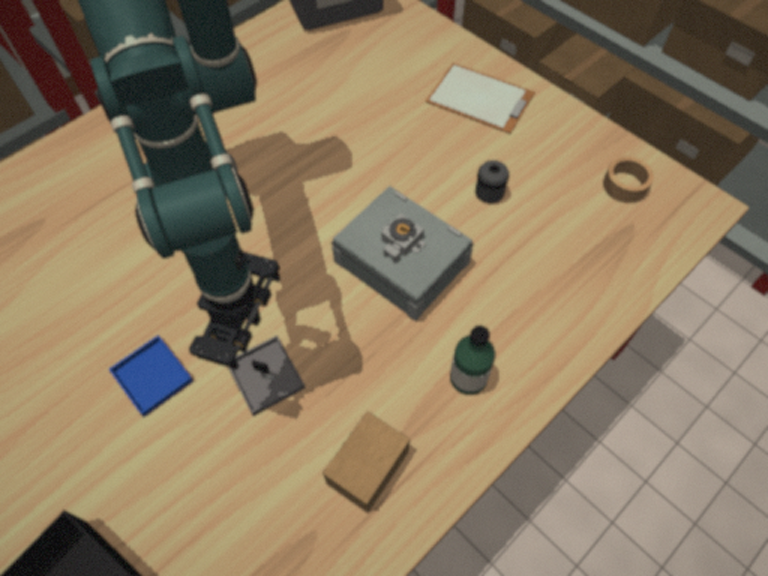

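I locked the chest, drew the key out through the notch and stood it in the grey tray. I handed the job in at about 28 s of the 70 s; no verdict was reported.

- **Bolt:** I turned the key clockwise about 0.96 rad, until the turning moment rose from about 0.045 to 0.14 N·m at the end stop. With the key released, the bolt end measured about 37 mm from the axis. It had been hidden at 30.6 mm or less at the start, so it is fully out. It was still out after I drew the key.
- **Notch:** The views of the ring put the notch at 0.49 rad in the world frame, and I turned the key back to 0.489 rad. It came out with at most about 6 N of upward pull.
- **Tray:** In the last wrist view the key stands near the tray's middle, clear of the fingers. Its bow middle is about 48 mm up, against the 55 mm limit.
- **Bystanders:** The bottle, carton and filter read within 2 mm of where they started.

**Disagreements and limits:** The top camera placed the lock about 2.5 mm from where the wrist camera did, and I used the wrist values. I could not see the bolt's end before turning, so its travel comes from that bound and the felt stop. The 0.14 N·m peak was close to the 0.15 N·m that the lock bears, and it includes about 0.045 N·m already present before the stop.

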